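# Load the heater cradle and lock the plate

## Robot

A 6-joint arm with a two-finger parallel gripper is mounted at the origin on the work surface. World frame = base frame: x ahead of the robot, y to its left, z up, the work surface at z = 0. Lengths are in m, angles in rad, forces in N, time in s.
With the tool pointing down it reaches from about 0.25 to 0.775 m from the base axis. Payload 4 kg.
Tool frame: the origin (TCP) lies midway between the tips of the shut fingers; the grasp point (between the pads) lies robot.tcp_to_grasp behind it (robot.tcp_to_grasp is the distance from the TCP to the grasp point, in m); y points along the fingers, x is the direction in which the jaws open and shut, and the axes are right-handed (so a half turn about y gives the same grasp; the last joint's range is limited). The gripper opens to 94 mm and grips with 3 to 60 N. Pads are 16 mm wide; open, the fingers measure 119 mm over their backs; the gripper's body (75 mm by 177 mm) begins 78 mm behind the grasp point.
Start: joints at [-1.436, 0.087, 1.371, -0, 1.684, -0.103], TCP at [0.13, -0.535, 0.206] pointing down, gripper open.
Joint ranges: [-3.1, 3.1], [-0.76, 2.03], [0.27, 2.55], [-1.08, 4.22], [0.17, 2.65], [-2.57, 2.57]. Speed limits (rad/s): [2.79, 2.79, 3.14, 3.14, 3.14, 3.14].

## Interface

Orientations are given as [roll, pitch, yaw] about the fixed x, y, z axes, in that order (R = Rz(yaw) Ry(pitch) Rx(roll)).
In Python, from bench import robot gives the robot as it stands.
- The arm moves only by the tool arm_command, never from a script. Its argument "series" is text: rows parted by semicolons, each of 7 numbers parted by spaces: the turn, a rotation vector about the tool's x, y, z in rad, then the shift along the tool's x, y, z in m, then the finger opening in m, from 0 to 0.094. A call has 1 to 12 rows; each row shifts and turns the pose as measured when the row begins, along the tool's axes as they then stand; what a row does not reach is not made up. A row lasts 1/10 s, in which the tool goes at most 50 mm and 8.59 degrees, less where a joint would pass 70% of its speed; a pose out of reach is approached as far as the arm can. A call with a gripper value outside its range is refused whole. The fingers move at their own pace and stop on an object; the grip force is fixed at half the most. Time passes only in rows, so rows that do not move let the fingers close. It gives the time, the measured TCP pose, the force and the opening at its end, in the units of the state.
- robot.get_obs(): the state, without advancing time (a new reading comes with each control period).
- robot.snapshot(name): name is "scene" or "top"; returns the picture (420x560x3 uint8, blue, green, red); there is no depth.
- robot.camera_params(name): a dict with "fx", "fy", "cx", "cy" (pixels), "distortion" ([k1, k2, p1, p2, k3] as OpenCV has them; the pictures are not rectified), "extrinsics" (4x4, takes a point from camera to world coordinates). Camera axes: x right, y up, looking along -z (the intrinsics and any distortion apply to the point x, -y, -z); pixel columns grow to the right and rows downward; lengths in m; the calibration is good to about 2 mm. A picture is of the moment at which its call begins. camera_params takes no time and is no camera call.
- robot.close_job(): hands the job in, once; it reports no verdict.
Trained networks look in the newest picture that a camera, given by its name, has taken for a name from the list of things; names that differ only in an ending like _2 or _b are one class to them, and where a whole thing is asked for, a point or a joint stands for the part that bears it (a point fixed in the world has none). Each returns a list of dicts, best first, with "score" (0 to 1); they miss things now and then, are a little off and sometimes report something else, mostly with a low value. They report only what shows in the picture. A call takes as long as a camera call. They do not tell look-alikes from the thing itself.
- robot.spot_in(camera, target): "centre" ([x, y, z] in m, in the coordinates of the camera as it stood for that picture, good to about 4 mm: the middle of the surface that is visible of it).
The state is a dict: "time": time; "joint_positions": joint angles; "qvel": joint speeds; "joint_torque": joint torques, N m; "tool_pos": TCP position; "ee_rot": TCP orientation; "wrist_force": force on the tool from outside, world axes, zero at the start; "wrist_torque": the same for the moment, N m; "width": finger opening in m.
Only numpy, scipy, OpenCV 4.12 (cv2) and the standard library are available. Lean on these libraries where they do the work, as an engineer would, in place of code of your own. Each camera call takes 0.05 s, during which the arm holds its last target.

## Task

Slide the loose adapter plate along the bench, without lifting it, window end first into the heater cradle until its ears are fully home against the end stop, the plate lies flat and both spring clips have snapped back behind the ears. Then take the lock pin out of the tube rack and lower it shank-first through the collar on the cradle until its head rests on the collar, and let go. Leave the capped tubes in the rack, the cup and the jar where they are.

Things in the scene. Friction and masses are not known exactly. Their poses are not given: they have to be found in the camera images.
- cradle: Fixed U-shaped aluminium cradle, open towards its own -x, with a white heater base behind it (x = +62 to +127 mm, 36 mm high). Origin: on the bench, under where the plate's centre lies when home; +x is the way the plate slides in, directly on the bench; z up. Side walls 14 mm high, 10 mm thick, inner faces at y = +-64.5 mm. The middle (|y| below 49 mm) is open from above.
- cradle_mouth (a point): Middle of the cradle's mouth on the bench, at cradle x = -74 mm. From here flared guides, 12 mm high, widen towards -x from |y| = 64.5 mm to about 79 mm at x = -100 mm of the cradle. Axes as the cradle's.
- cradle_stop (a point): Middle of the end stop's face, at cradle x = +50 mm, 7 mm above the bench (bar 14 mm high); the plate's leading edge touches it when home. Beside it, over each ear's seat (cradle x = 0 to +50 mm, |y| = 49.5 to 74.5 mm), is a roof with 10.5 mm free height below it, 14 mm high on top. Axes as the cradle's.
- collar_top (a point): Centre of the upper rim of the steel collar (fixed ring, axis vertical, bore 14 mm, outside 24 mm, 14 mm tall, rim 40 mm above the bench), carried by a post on the cradle's +y wall, over the slot behind the home seat of the ear; at cradle x = -44, y = +54 mm. Axes as the cradle's.
- clip_collar (a joint): Steel leaf spring clip in the cradle's wall on the collar's (+y) side: hinge angle, rad. 0 = sprung fully inwards, free end at cradle x = -35, |y| = 59.5 mm, z 4 to 10 mm; about 0.1 while an ear pushes it aside (3 N each; 8 to 15 N in all to drag the plate past both). It springs back to 0 behind the ear when the plate is home.
- clip_plain (a joint): Leaf clip in the opposite wall (-y), same meaning.
- plate_mid (a point): Loose aluminium adapter plate lying on the bench, 100 mm (x) by 94 mm (y), 8 mm thick, about 0.3 kg, too wide to grasp. Point: its centre, half-way up (4 mm above the bench). +x points to its leading edge (the end with the window), z up. An ear, 60 mm long (x = -32 to +28 mm), sticks out of each side to |y| = 63 mm. The rear half has shallow dark wells.
- plate_window (a point): Centre of the rectangular through window in the plate's leading half: 40 mm (x) by 44 mm (y), at plate x = +20 mm, y = 0, half-way up. The bar in front of it is 10 mm wide. Shut fingers fit in it and can hook and drag the plate, or spread lightly in it to turn it. Axes as the plate's.
- rack: Fixed white tube rack, 150 (x) by 48 (y) by 42 mm high, origin at the centre of its underside, with three 14 mm holes at x = -45, 0 and +45 mm on its midline, holding the lock pin and the two tubes in any order.
- pin_head (a point): Loose steel lock pin, upright in the rack. Point: centre of its cylindrical ringed head, 22 mm diameter and 46 mm tall (so the head reaches 23 mm above and below this point); below it a 10 mm shank 37 mm long with a tapered tip. In the rack the head's underside rests on the rack's top. z runs up the pin's axis. About 80 g.
- pin_neck (a point): Underside of the pin's head on its axis, 23 mm below the head's centre: it lies on the collar's rim at the end.
- tube_a_cap (a point): Capped sample tube standing in the rack, leave alone: 12 mm glass, smooth white cap 17 mm diameter and 20 mm tall; the point is the cap's centre, 72 mm above the bench.
- tube_b_cap (a point): Second capped sample tube, the same.
- cup: Clear specimen cup standing on the bench, 60 mm diameter, 65 mm high, leave alone; origin at the centre of its underside.
- jar: Small amber jar with a white lid on the bench, 40 mm diameter, 58 mm high, leave alone; origin at the centre of its underside.
Not all that is in view belongs to the job. There is more than one size of the part that bears plate_mid; the job needs the middle-sized.

How it is judged:
By the outcome, as a careful person would: the job done as asked, in the order asked, and still so for the second after the job is handed in, with the robot touching nothing.
It also fails if it takes over 64 s, if anything falls off the work surface, if the arm or the gripper's body presses on something with over 40 N, if the wrist force passes 120 N, or if a joint passes its speed limit or range.

## Working session

There is one attempt and no reset: what is moved stays moved. The work goes in short steps, Python scripts to look and compute and a tool call to move; the robot and the scene stay as the last step left them, time stands still between calls to the robot, and variables do not carry over. Pictures are saved under pics/ and viewed, and the job is handed in when it is done.

Besides the shell and the picture viewer there is one more tool, called after "Emit:" as name(argument=value, ...), one argument or row to a line, values as JSON. arm_command: Moves the arm, as the interface text tells. Its arguments: {"type":"object","properties":{"series":{"type":"string"}},"required":["series"]}

```bash
ls; mkdir -p pics; python3 - <<'E'
from bench import robot
import cv2,numpy as np
o=robot.get_obs()
for k,v in o.items(): print(k,np.round(v,4))
print(robot.tcp_to_grasp)
for c in("scene","top"):
    im=robot.snapshot(c); cv2.imwrite(f"pics/{c}0.png",im)
    p=robot.camera_params(c); print(c,p)
E
```

```text
pics
time 0.0
joint_positions [-1.4361  0.0879  1.3722 -0.      1.6836 -0.1031]
qvel [-0.0004 -0.0027 -0.0018 -0.0018 -0.0003 -0.0012]
joint_torque [ 1.00000e-04 -3.40179e+01 -3.02424e+01  7.16000e-02  3.30000e-02
 -2.00000e-04]
tool_pos [ 0.1295 -0.534   0.2043]
ee_rot [-1.5706  0.0022 -1.333 ]
wrist_force [-1.2318  0.4514  0.1584]
wrist_torque [-0.032  -0.0089 -0.004 ]
width 0.094
0.0188
scene {'fx': 410.0955256173145, 'fy': 410.0955256173145, 'cx': 281.91996690530345, 'cy': 210.0926548177934, 'distortion': array([0.00572701, 0.        , 0.        , 0.        , 0.        ]), 'extrinsics': array([[ 0.13498673, -0.82770453,  0.54468688,  1.02500308],
       [ 0.9907943 ,  0.11844636, -0.06555234, -0.12937785],
       [-0.01025821,  0.54852136,  0.83607362,  0.78099468],
       [ 0.        ,  0.        ,  0.        ,  1.        ]])}
top {'fx': 545.772094929595, 'fy': 545.772094929595, 'cx': 275.5122649092181, 'cy': 211.02975461353785, 'distortion': array([0.0527136, 0.       , 0.       , 0.       , 0.       ]), 'extrinsics': array([[ 0.01678115,  0.99779528, -0.06421035,  0.50780939],
       [-0.99963836,  0.01809243,  0.01989493, -0.04858098],
       [ 0.02101278,  0.06385327,  0.99773805,  1.27858782],
       [ 0.        ,  0.        ,  0.        ,  1.        ]])}
```

View pics/top0.png

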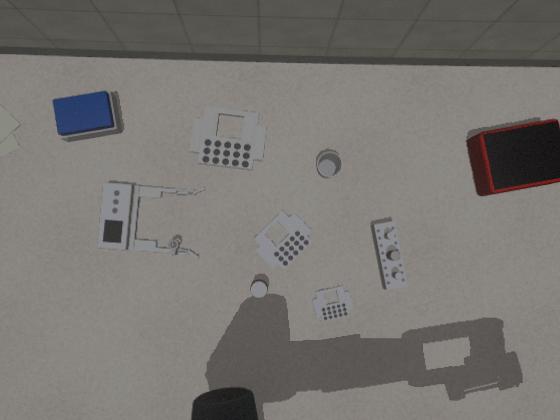

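View pics/scene0.png

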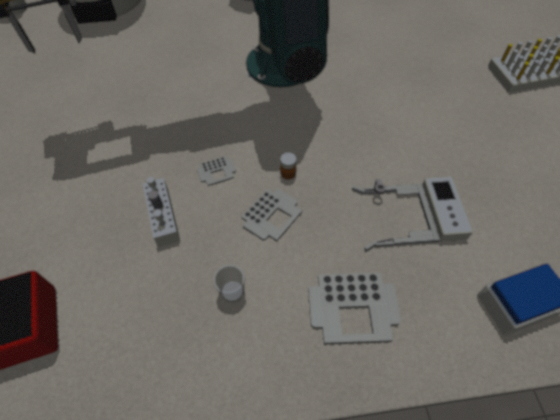

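```bash
cat > h.py <<'E'
from bench import robot
import cv2,numpy as np
from scipy.spatial.transform import Rotation as R
def K(c):
    p=robot.camera_params(c)
    return np.array([[p['fx'],0,p['cx']],[0,p['fy'],p['cy']],[0,0,1.]]),np.array(p['distortion']),np.array(p['extrinsics'])
F=np.diag([1,-1,-1.])
def px2w(c,uv,z):
    k,d,E=K(c); uv=np.array(uv,float).reshape(-1,1,2)
    n=cv2.undistortPoints(uv,k,d).reshape(-1,2)
    r=np.c_[n,np.ones(len(n))]@F.T@E[:3,:3].T
    t=E[:3,3]; return t+r*((z-t[2])/r[:,2])[:,None]
def w2px(c,P):
    k,d,E=K(c); P=np.array(P,float).reshape(-1,3)
    q=(P-E[:3,3])@E[:3,:3]@F.T
    return cv2.projectPoints(q,np.zeros(3),np.zeros(3),k,d)[0].reshape(-1,2)
def spot(c,t):
    E=K(c)[2]
    return [(round(s['score'],2),np.round(E[:3,:3]@np.array(s['centre'])+E[:3,3],4)) for s in robot.spot_in(c,t)]
def crop(im,x,y,w,h,s,name):
    a=cv2.resize(im[y:y+h,x:x+w],None,fx=s,fy=s,interpolation=cv2.INTER_CUBIC)
    cv2.imwrite('pics/'+name,a)
E
python3 - <<'E'
from h import *
for c in("top","scene"):
    for t in ("plate_mid","plate_window","pin_head","cradle","rack","collar_top","cradle_mouth","cradle_stop"):
        print(c,t,[ (s,p.tolist()) for s,p in spot(c,t)])
t=cv2.imread('pics/top0.png')
crop(t,90,170,130,95,6,'cr.png'); crop(t,240,195,90,80,7,'pl.png'); crop(t,360,210,60,85,7,'rk.png')
E
```

```text
top plate_mid [(0.85, [0.7503, 0.0394, 0.0094]), (0.78, [0.3745, -0.2076, 0.009]), (0.68, [0.5204, -0.1002, 0.0075])]
top plate_window [(0.82, [0.3699, -0.2103, 0.0051]), (0.63, [0.7487, 0.0449, 0.0108]), (0.6, [0.5156, -0.0986, 0.0074])]
top pin_head []
top cradle [(0.8, [0.5642, 0.2679, 0.0352])]
top rack [(0.75, [0.4926, -0.3263, 0.042])]
top collar_top [(0.83, [0.571, 0.2654, 0.0341]), (0.16, [0.4938, -0.3307, 0.0882])]
top cradle_mouth [(0.75, [0.5675, 0.2605, 0.0357])]
top cradle_stop [(0.57, [0.5687, 0.2657, 0.0347])]
scene plate_mid [(0.87, [0.5295, -0.1021, 0.0074]), (0.8, [0.3807, -0.2135, 0.0085]), (0.73, [0.7607, 0.0407, 0.0123])]
scene plate_window [(0.94, [0.7584, 0.0388, 0.0124]), (0.82, [0.3795, -0.2144, 0.0066]), (0.65, [0.5283, -0.0988, 0.0076])]
scene pin_head [(0.59, [0.5003, -0.334, 0.0781])]
scene cradle [(0.81, [0.5851, 0.2592, 0.0294]), (0.46, [0.4572, -0.3404, 0.075]), (0.18, [0.5029, -0.3374, 0.0805])]
scene rack [(0.93, [0.5272, -0.3281, 0.0398])]
scene collar_top [(0.68, [0.5844, 0.2609, 0.0297])]
scene cradle_mouth [(0.64, [0.6857, -0.1929, 0.0406])]
scene cradle_stop [(0.57, [0.5852, 0.2598, 0.0298])]
```

View pics/cr.png

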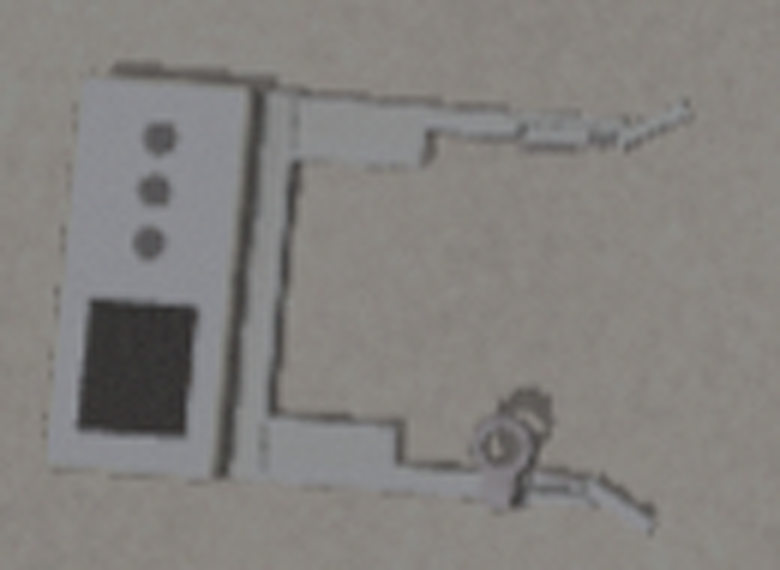

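View pics/pl.png

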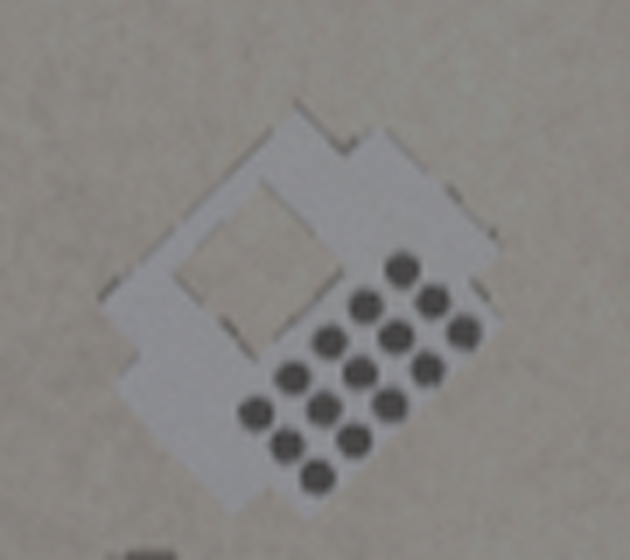

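View pics/rk.png

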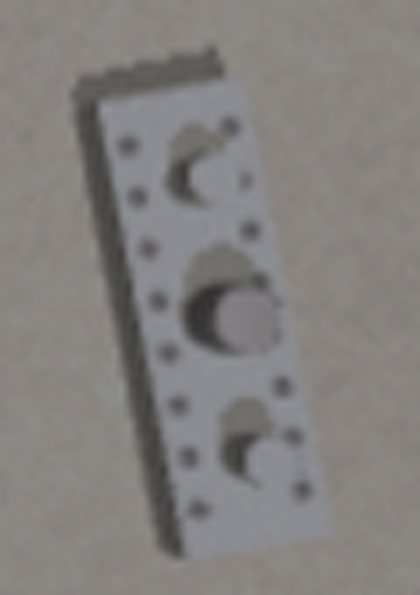

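```bash
python3 - <<'E'
from h import *
t=cv2.imread('pics/scene0.png')
crop(t,345,165,130,95,6,'crs.png'); crop(t,235,180,75,65,8,'pls.png'); crop(t,135,165,60,85,7,'rks.png')
E
```

```text
(no output)
```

View pics/crs.png

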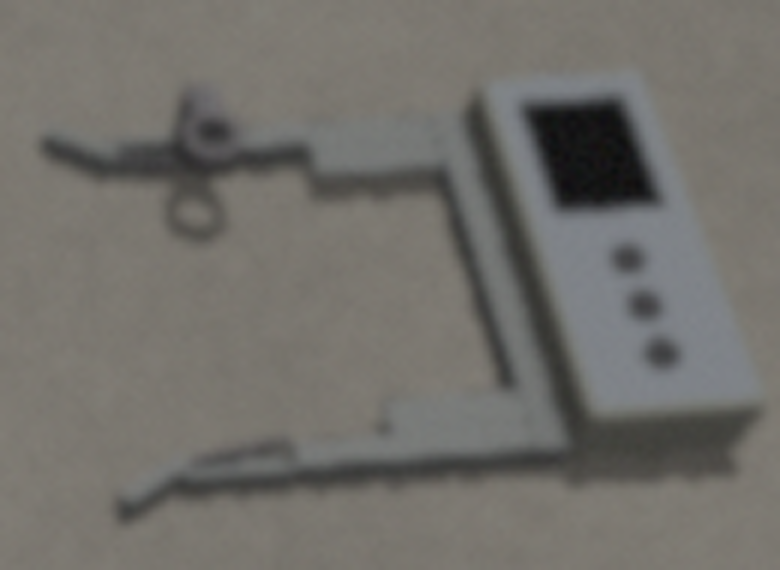

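View pics/pls.png

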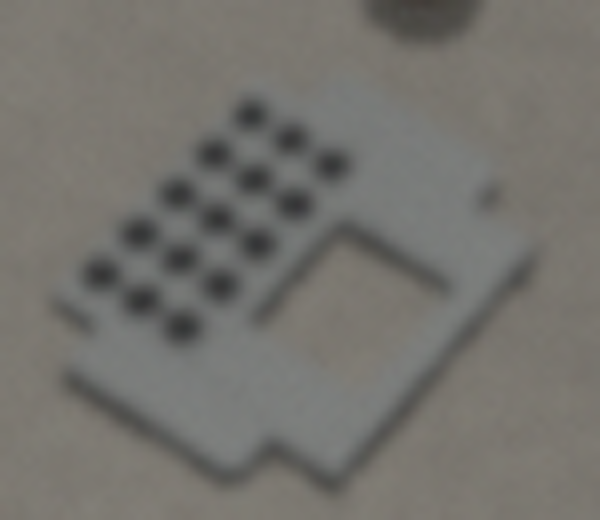

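View pics/rks.png

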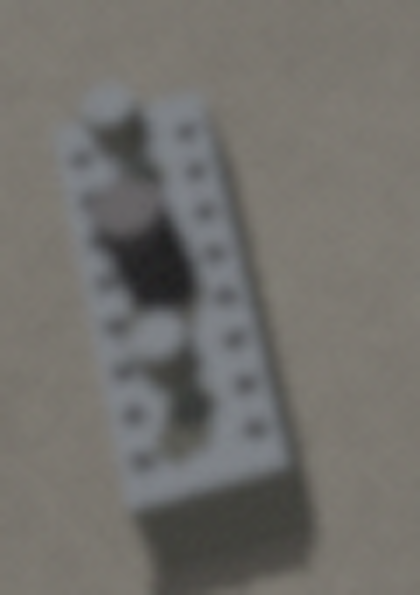

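```bash
cat > fit.py <<'E'
from h import *
from scipy.optimize import least_squares
def fit(model,obs):
    # obs: list (cam, uv(n,2), pts(n,3))
    def res(p,o=obs):
        c,s=np.cos(p[2]),np.sin(p[2]); r=[]
        for cam,uv,P in o:
            P=np.array(P,float); W=np.c_[p[0]+c*P[:,0]-s*P[:,1],p[1]+s*P[:,0]+c*P[:,1],P[:,2]]
            r.append((w2px(cam,W)-uv).ravel())
        return np.concatenate(r)
    for o in [[x] for x in obs]+[obs]:
        f=least_squares(lambda p:res(p,o),model)
        print([x[0] for x in o],np.round(f.x,4),np.round(np.degrees(f.x[2]),2),'rms',np.sqrt(np.mean(f.fun**2)).round(2))
    return f.x
def cu(l,s,ox,oy): return (np.array(l,float)+.5)/s-.5+[ox,oy]
E
python3 - <<'E'
from fit import *
print('plate');P=[(.05,.047,.008),(.05,-.047,.008),(-.05,.047,.008),(-.05,-.047,.008)]
fit([.52,-.1,.78],[('top',cu([(103,300),(295,103),(308,515),(502,318)],7,240,195),P),('scene',cu([(535,245),(335,478),(255,82),(57,302)],8,235,180),P)])
print('cradle');P=[(.05,.0495,.014),(.05,-.0495,.014),(0,.0495,.014),(0,-.0495,.014)]
W=.0745
w=.0805
H=[(.127,w,.036),(.062,w,.036),(.127,-w,.036),(.062,-w,.036)]
# heater halfwidth estimate
a=px2w('top',cu([(80,78),(250,88),(50,468),(215,475)],6,90,170),.036);print('hw',np.linalg.norm(a[0]-a[2])/2,np.linalg.norm(a[1]-a[3])/2,np.linalg.norm(a[0]-a[1]))
w=(np.linalg.norm(a[0]-a[2])+np.linalg.norm(a[1]-a[3]))/4
H=[(.127,w,.036),(.062,w,.036),(.127,-w,.036),(.062,-w,.036)]
x=fit([.57,.2,1.5],[('top',cu([(272,415),(298,160),(403,420),(430,165),(50,468),(215,475),(80,78),(250,88)],6,90,170),P+H),('scene',cu([(442,170),(517,390),(308,172),(388,400),(640,70),(480,85),(762,405),(588,415)],6,345,165),P+H)])
c,s=np.cos(x[2]),np.sin(x[2])
tr=lambda q:(x[0]+c*q[0]-s*q[1],x[1]+s*q[0]+c*q[1])
print('collar from fit',tr((-.044,.054)),'mouth',tr((-.074,0)))
print('collar px',px2w('top',cu([(503,445)],6,90,170),.04),px2w('scene',cu([(212,132)],6,345,165),.04))
print('rack');P=[(.075,.024,.042),(.075,-.024,.042),(-.075,.024,.042),(-.075,-.024,.042)]
# x axis along world +y
fit([.5,-.33,1.7],[('top',cu([(97,100),(243,78),(185,558),(328,535)],7,360,210),[(.075,-.024,.042),(.075,.024,.042),(-.075,-.024,.042),(-.075,.024,.042)]),])
a=px2w('top',cu([(97,100),(243,78),(185,558),(328,535)],7,360,210),.042);print(a,a.mean(0))
b=px2w('scene',cu([(55,130),(205,95),(290,465),(132,510)],7,135,165),.042);print(b,b.mean(0))
print('pin',px2w('top',cu([(247,320)],7,360,210),.088),px2w('scene',cu([(130,208)],7,135,165),.088))
print(spot('top','tube_a_cap'),spot('top','pin_head'), spot('top','jar'),spot('top','cup'))
print(robot.get_obs()['time'])
E
```

```text
plate
['top'] [ 0.5255 -0.0918  0.7953] 45.57 rms 0.51
['scene'] [ 0.5274 -0.0933  0.8063] 46.2 rms 0.45
['top', 'scene'] [ 0.5263 -0.0925  0.8004] 45.86 rms 0.61
cradle
hw 0.07345613072602525 0.07313529032736678 0.06340835997677832
['top'] [0.5666 0.195  1.5238] 87.31 rms 0.51
['scene'] [0.5687 0.1941 1.5126] 86.67 rms 0.75
['top', 'scene'] [0.5675 0.1947 1.5183] 86.99 rms 0.78
collar from fit (np.float64(0.5112388808202821), np.float64(0.1536396410176759)) mouth (np.float64(0.5635911387640569), np.float64(0.12084877204187001))
collar px [[0.50950738 0.15546426 0.04      ]] [[0.51097871 0.15433464 0.04      ]]
rack
['top'] [ 0.4929 -0.334   0.195 ] 11.17 rms 14.86
['top'] [ 0.4929 -0.334   0.195 ] 11.17 rms 14.86
[[ 0.56222417 -0.29622256  0.042     ]
 [ 0.57023144 -0.34360205  0.042     ]
 [ 0.41529161 -0.32509882  0.042     ]
 [ 0.42347622 -0.37111224  0.042     ]] [ 0.49280586 -0.33400891  0.042     ]
[[ 0.42668759 -0.37378791  0.042     ]
 [ 0.41917225 -0.32601705  0.042     ]
 [ 0.56399365 -0.29777567  0.042     ]
 [ 0.57295824 -0.34408216  0.042     ]] [ 0.49570293 -0.3354157   0.042     ]
pin [[ 0.49253176 -0.33400286  0.088     ]] [[ 0.49659751 -0.33498504  0.088     ]]
[(0.55, array([ 0.4497, -0.341 ,  0.0783]))] [] [(0.73, array([ 0.4161, -0.0403,  0.0499]))] [(0.95, array([ 0.6987, -0.1938,  0.024 ])), (0.15, array([ 0.4876, -0.3253,  0.0423]))]
1.1
```

```bash
cat >> h.py <<'E'
def go(x,y,z,yaw=None):
    "print shift in present tool axes to world x,y,z and turn about tool y to yaw (direction of tool x)"
    o=robot.get_obs(); Rt=R.from_euler('xyz',o['ee_rot']).as_matrix()
    d=Rt.T@(np.array([x,y,z])-o['tool_pos']); print('t',o['time'],'pos',np.round(o['tool_pos'],4),'rpy',np.round(o['ee_rot'],4),'F',np.round(o['wrist_force'],1),'w',round(float(o['width']),4))
    print('shift tool',np.round(d,4))
    if yaw is not None:
        T=R.from_euler('xyz',[-np.pi/2,0,yaw]).as_matrix()
        print('rotvec tool',np.round(R.from_matrix(Rt.T@T).as_rotvec(),4))
        print('shift after turn',np.round(T.T@(np.array([x,y,z])-o['tool_pos']),4))
E
python3 - <<'E'
from fit import *
print(px2w('top',cu([(259,270)],7,240,195),.006))
print(px2w('scene',cu([(352,300)],8,235,180),.006))
go(.540,-.078,.20,-.770)
E
```

```text
[[ 0.53811211 -0.07729222  0.006     ]]
[[ 0.53751001 -0.07856099  0.006     ]]
t 1.1 pos [ 0.1296 -0.5345  0.2055] rpy [-1.5708e+00 -1.0000e-04 -1.3330e+00] F [-0.5  0.2 -0.4] w 0.0942
shift tool [-0.347   0.0055  0.5064]
rotvec tool [ 0.00e+00 -5.63e-01  1.00e-04]
shift after turn [-0.0231  0.0055  0.6135]
```

Emit:
arm_command(
  series="0 -0.1126 0 0 0 0 0.0; 0 -0.1126 0 0 0 0 0.0; 0 -0.1126 0 0 0 0 0.0; 0 -0.1126 0 0 0 0 0.0; 0 -0.1126 0 0 0 0 0.0; 0 0 0 0 0 0.04 0.0; 0 0 0 0 0 0.04 0.0; 0 0 0 0 0 0.04 0.0; 0 0 0 0 0 0.04 0.0; 0 0 0 0 0 0.04 0.0; 0 0 0 0 0 0.04 0.0; 0 0 0 0 0 0.04 0.0",
)

```text
time: 2.3
tool_pos: [0.323, -0.3261, 0.2045]
ee_rot: [-1.572, -0.001, -0.757]
wrist_force: [0.1, -0.5, -0.1]
width: 0.002
```

```bash
python3 -c "
from h import *
go(.539,-.078,.06,-.770)"
```

```text
t 2.3 pos [ 0.323  -0.3261  0.2045] rpy [-1.5715e+00 -1.2000e-03 -7.5700e-01] F [ 0.1 -0.5 -0.1] w 0.002
shift tool [-0.0136  0.1443  0.3288]
rotvec tool [0.0007 0.013  0.0013]
shift after turn [-0.0177  0.1445  0.3285]
```

Emit:
arm_command(
  series="0 0.013 0 0 0 0.04 0.0; 0 0 0 -0.003 0 0.04 0.0; 0 0 0 -0.003 0 0.04 0.0; 0 0 0 -0.003 0 0.04 0.0; 0 0 0 -0.003 0 0.04 0.0; 0 0 0 -0.003 0.02 0.04 0.0; 0 0 0 -0.003 0.03 0.04 0.0; 0 0 0 0 0.03 0.03 0.0; 0 0 0 0 0.03 0.01 0.0; 0 0 0 0 0.02 0 0.0; 0 0 0 0 0 0 0",
)

```text
time: 3.4
tool_pos: [0.5455, -0.0681, 0.0738]
ee_rot: [-1.567, -0.012, -0.762]
wrist_force: [-0.9, 0.2, 0.1]
width: 0.0001
```

```bash
python3 -c "
from h import *
go(.539,-.078,.025,-.770)
a=robot.snapshot('top');crop(a,230,180,110,80,7,'t1.png')
a=robot.snapshot('scene');crop(a,220,150,110,100,6,'s1.png')"
```

```text
t 3.4 pos [ 0.5455 -0.0681  0.0738] rpy [-1.5674 -0.0119 -0.7616] F [-0.9  0.2  0.1] w 0.0001
shift tool [ 0.0016  0.0488 -0.0118]
rotvec tool [-0.0034  0.0084  0.0119]
shift after turn [ 0.0022  0.0488 -0.0116]
```

View pics/s1.png

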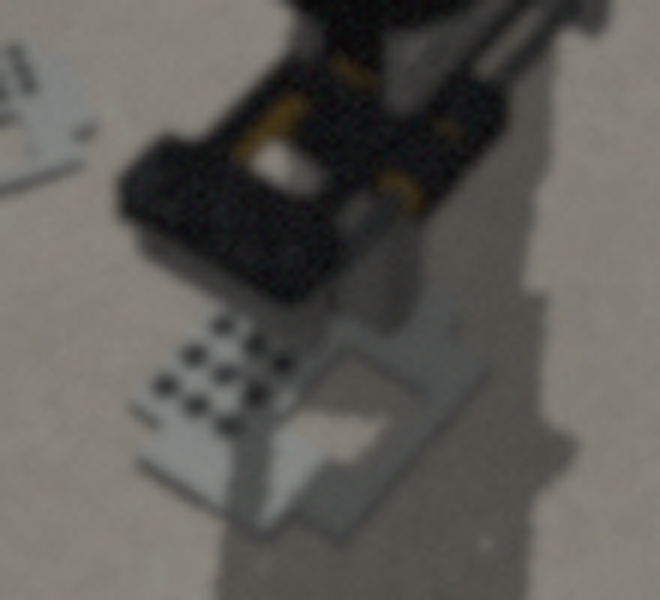

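View pics/t1.png

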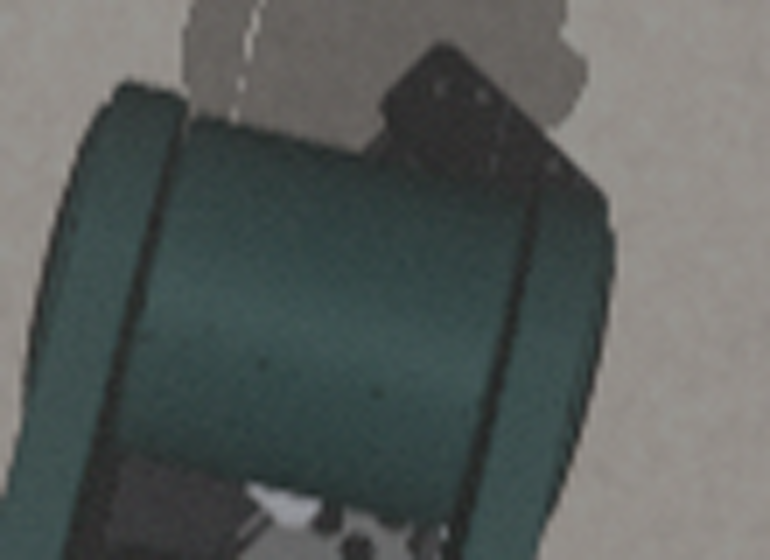

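Emit:
arm_command(
  series="-0.0034 0.0084 0.012 0.001 0.01 -0.006 0.0; 0 0 0 0.001 0.014 -0.006 0; 0 0 0 0 0.014 0 0; 0 0 0 0 0.005 0 0; 0 0 0 0 0 0 0",
)

```text
time: 4.0
tool_pos: [0.5429, -0.0831, 0.0362]
ee_rot: [-1.563, -0.012, -0.775]
wrist_force: [-0.2, -0.6, 0.2]
width: 0.0008
```

```bash
python3 -c "
from h import *
go(.539,-.078,.025,-.770)
a=robot.snapshot('scene');crop(a,220,150,110,100,6,'s2.png')
p=robot.get_obs()['tool_pos'];print((w2px('scene',p)-[220,150])*6)"
```

```text
t 4.0 pos [ 0.5429 -0.0831  0.0362] rpy [-1.5634 -0.0125 -0.7755] F [-0.2 -0.6  0.2] w 0.0008
shift tool [-0.0065  0.0111  0.0009]
rotvec tool [-0.0073 -0.0054  0.0125]
shift after turn [-0.0064  0.0112  0.001 ]
[[339.4975613  371.45629303]]
```

View pics/s2.png

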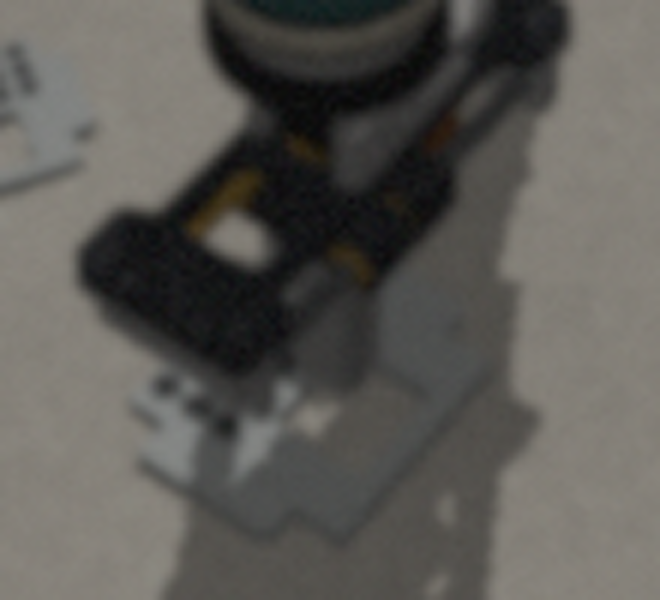

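Emit:
arm_command(
  series="-0.007 -0.005 0.0125 -0.003 0.008 0.001 0.0; 0 0 0 -0.003 0.003 0 0; 0 0 0 0 0 0 0",
)

```text
time: 4.35
tool_pos: [0.5399, -0.0778, 0.0253]
ee_rot: [-1.57, -0.0, -0.77]
wrist_force: [0.0, -0.4, 0.2]
width: 0.0006
```

```bash
python3 -c "
from h import *
go(.539,-.078,.004,-.770)"
```

```text
t 4.35 pos [ 0.5399 -0.0778  0.0253] rpy [-1.5701e+00 -3.0000e-04 -7.6970e-01] F [ 0.  -0.4  0.2] w 0.0006
shift tool [-0.0005  0.0213 -0.0008]
rotvec tool [-0.0007  0.0003  0.0003]
shift after turn [-0.0005  0.0213 -0.0008]
```

Emit:
arm_command(
  series="0 0 0 0 0.008 0 0; 0 0 0 0 0.007 0 0; 0 0 0 0 0.004 0 0; 0 0 0 0 0 0 0",
)

```text
time: 4.75
tool_pos: [0.5401, -0.0774, 0.0048]
ee_rot: [-1.57, -0.001, -0.769]
wrist_force: [0.3, -0.2, -0.2]
width: 0.0009
```

```bash
python3 -c "
from h import *
go(.539,-.078,.0035,-.770)"
```

```text
t 4.75 pos [ 0.5401 -0.0774  0.0048] rpy [-1.5698e+00 -7.0000e-04 -7.6880e-01] F [ 0.3 -0.2 -0.2] w 0.0009
shift tool [-0.0004  0.0013 -0.0012]
rotvec tool [-0.0009  0.0012  0.0007]
shift after turn [-0.0004  0.0013 -0.0012]
```

Emit:
arm_command(
  series="0 0 0 0 0.0015 0 0.010; 0 0 0 0 0 0 0.016; 0 0 0 0 0 0 0.018; 0 0 0 0 0 0 0.018; 0 0 0 0 0 0 0.018",
)

```text
time: 5.25
tool_pos: [0.5406, -0.0776, 0.0036]
ee_rot: [-1.569, -0.002, -0.769]
wrist_force: [0.9, 0.1, 0.2]
width: 0.0177
```

Emit:
arm_command(
  series="0 0 0 0 0 0 0.02; 0 0 0 0 0 0 0.021; 0 0 0 0 0 0 0.021",
)

```text
time: 5.55
tool_pos: [0.5409, -0.0777, 0.004]
ee_rot: [-1.569, -0.002, -0.769]
wrist_force: [-0.6, -0.5, 0.1]
width: 0.0208
```

```bash
python3 -c "
from h import *
go(.539,-.078,.0035,-.770)"
```

```text
t 5.55 pos [ 0.5409 -0.0777  0.004 ] rpy [-1.5689 -0.0024 -0.7691] F [-0.6 -0.5  0.1] w 0.0208
shift tool [-0.0011  0.0005 -0.0016]
rotvec tool [-0.0019  0.0009  0.0024]
shift after turn [-0.0011  0.0005 -0.0016]
```

Emit:
arm_command(
  series="0 0 0 0 0 0 0.023; 0 0 0 0 0 0 0.024; 0 0 0 0 0 0 0.024; 0 0 0 0 0 0 0.024",
)

```text
time: 5.95
tool_pos: [0.5409, -0.0777, 0.0041]
ee_rot: [-1.569, -0.002, -0.769]
wrist_force: [0.5, -1.6, -0.3]
width: 0.0235
```

```bash
python3 -c "
from h import *
go(.539,-.078,.0035,-.770)
a=robot.snapshot('scene');crop(a,220,150,110,100,7,'s3.png')"
```

```text
t 5.95 pos [ 0.5409 -0.0777  0.0041] rpy [-1.5689 -0.0025 -0.769 ] F [ 0.5 -1.6 -0.3] w 0.0235
shift tool [-0.0011  0.0006 -0.0016]
rotvec tool [-0.0019  0.001   0.0025]
shift after turn [-0.0011  0.0006 -0.0016]
```

View pics/s3.png

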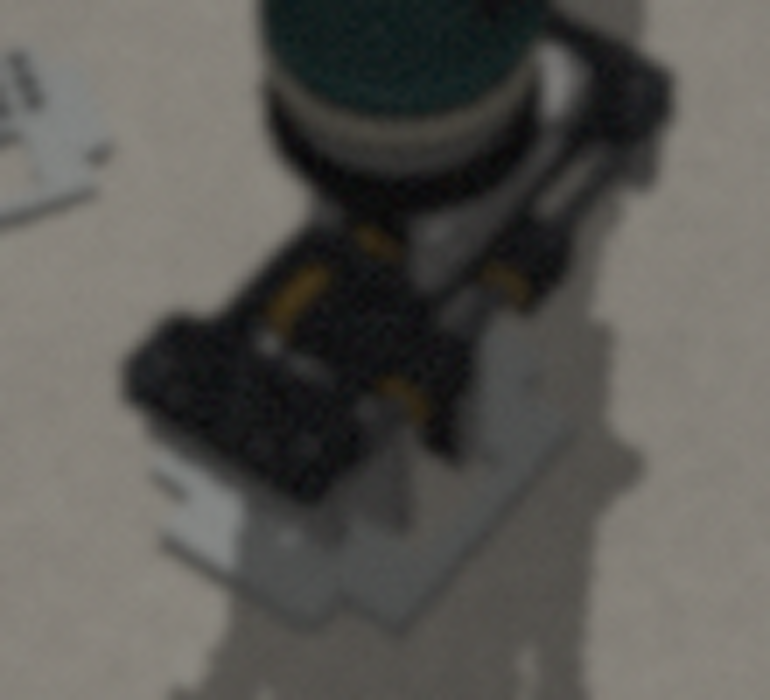

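Emit:
arm_command(
  series="0 0 0 0 0 0 0.026; 0 0 0 0 0 0 0.027; 0 0 0 0 0 0 0.027; 0 0 0 0 0 0 0.027",
)

```text
time: 6.4
tool_pos: [0.5409, -0.0776, 0.0041]
ee_rot: [-1.569, -0.002, -0.769]
wrist_force: [0.1, 0.1, 0.0]
width: 0.0268
```

```bash
python3 -c "
from h import *
go(.539,-.078,.0035,-.770)"
```

```text
t 6.4 pos [ 0.5409 -0.0776  0.0041] rpy [-1.569  -0.0023 -0.769 ] F [0.1 0.1 0. ] w 0.0268
shift tool [-0.0011  0.0006 -0.0016]
rotvec tool [-0.0018  0.001   0.0023]
shift after turn [-0.0011  0.0006 -0.0016]
```

Emit:
arm_command(
  series="0 0 0 0 0 0 0.03; 0 0 0 0 0 0 0.03; 0 0 0 0 0 0 0.03; 0 0 0 0 0 0 0.03",
)

```text
time: 6.8
tool_pos: [0.5408, -0.0776, 0.004]
ee_rot: [-1.569, -0.002, -0.769]
wrist_force: [0.2, -1.0, 0.3]
width: 0.03
```

Emit:
arm_command(
  series="0 0 0 0 0 0 0.033; 0 0 0 0 0 0 0.033; 0 0 0 0 0 0 0.033; 0 0 0 0 0 0 0.033",
)

```text
time: 7.2
tool_pos: [0.5407, -0.0774, 0.0047]
ee_rot: [-1.569, -0.002, -0.769]
wrist_force: [-0.2, 0.8, 0.4]
width: 0.0328
```

```bash
python3 -c "
from h import *
go(.539,-.078,.0035,-.770)
a=robot.snapshot('top');crop(a,230,180,110,80,7,'t4.png')
a=robot.snapshot('scene');crop(a,220,150,110,100,7,'s4.png')"
```

```text
t 7.2 pos [ 0.5407 -0.0774  0.0047] rpy [-1.569  -0.0019 -0.7689] F [-0.2  0.8  0.4] w 0.0328
shift tool [-0.0008  0.0012 -0.0016]
rotvec tool [-0.0018  0.0011  0.0019]
shift after turn [-0.0008  0.0012 -0.0016]
```

View pics/s4.png

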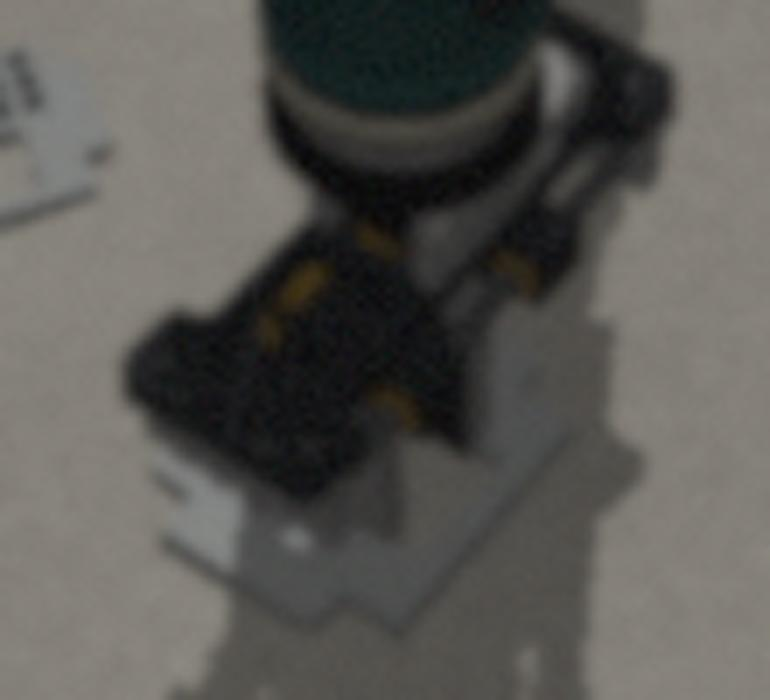

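Emit:
arm_command(
  series="0 0 0 0 0.001 0 0.036; 0 0 0 0 0 0 0.036; 0 0 0 0 0 0 0.036; 0 0 0 0 0 0 0.036",
)

```text
time: 7.7
tool_pos: [0.5408, -0.0774, 0.0059]
ee_rot: [-1.569, -0.002, -0.769]
wrist_force: [-1.6, -0.6, 1.5]
width: 0.036
```

Emit:
arm_command(
  series="0 0 0 0 0 0 0.038; 0 0 0 0 0 0 0.038; 0 0 0 0 0 0 0.038; 0 0 0 0 0 0 0.038",
)

```text
time: 8.1
tool_pos: [0.5408, -0.0773, 0.0066]
ee_rot: [-1.569, -0.002, -0.769]
wrist_force: [-1.9, 1.0, 4.2]
width: 0.0379
```

Emit:
arm_command(
  series="0 0 0 0 0 0 0.032; 0 0 0 0 0.001 0 0.032; 0 0 0 0 0.001 0 0.032; 0 0 0 0 0 0 0.032",
)

```text
time: 8.5
tool_pos: [0.5415, -0.0777, 0.0052]
ee_rot: [-1.568, -0.004, -0.769]
wrist_force: [-0.8, 0.9, 1.6]
width: 0.0322
```

```bash
python3 -c "
from h import *
go(.5408,-.0773,.0035,-.770)
a=robot.snapshot('top');crop(a,230,180,110,80,7,'t4.png')
a=robot.snapshot('scene');crop(a,220,150,110,100,7,'s4.png')"
```

```text
t 8.5 pos [ 0.5415 -0.0777  0.0052] rpy [-1.5683 -0.0035 -0.769 ] F [-0.8  0.9  1.6] w 0.0322
shift tool [-0.0008  0.0017 -0.0002]
rotvec tool [-0.0025  0.0011  0.0035]
shift after turn [-0.0008  0.0017 -0.0002]
```

View pics/s4.png

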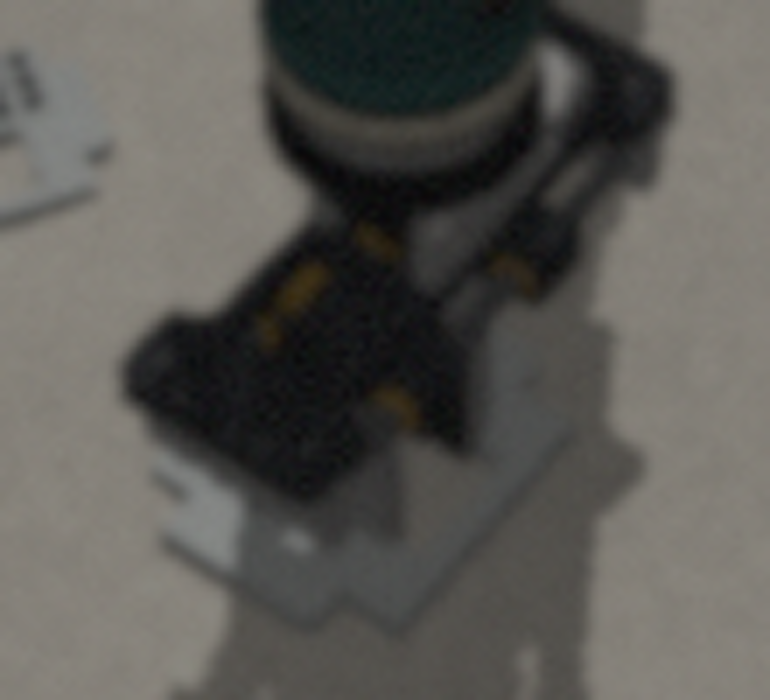

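View pics/t4.png

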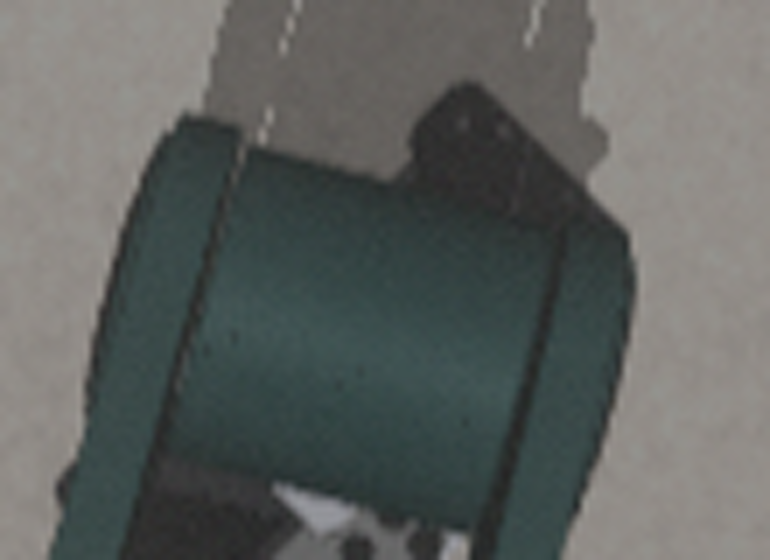

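Emit:
arm_command(
  series="-0.002 -0.05 0.003 0 0 0 0.033; 0 -0.06 0 0 0 0 0.033; 0 -0.07 0 0 0 0 0.033; 0 -0.07 0 0 0 0 0.033; 0 -0.07 0 0 0 0 0.033; 0 0 0 0 0 0 0.033",
)

```text
time: 9.2
tool_pos: [0.5395, -0.0788, 0.0057]
ee_rot: [-1.574, 0.003, -0.439]
wrist_force: [-0.5, 0.1, 2.8]
width: 0.0325
```

```bash
python3 -c "
from h import *
go(.5408,-.0773,.0035,-.053)
a=robot.snapshot('scene');crop(a,220,150,110,100,7,'s5.png')"
```

```text
t 9.2 pos [ 0.5395 -0.0788  0.0057] rpy [-1.574   0.0029 -0.439 ] F [-0.5  0.1  2.8] w 0.0325
shift tool [0.0006 0.0022 0.0019]
rotvec tool [ 0.0026 -0.386  -0.0035]
shift after turn [0.0012 0.0022 0.0015]
```

View pics/s5.png

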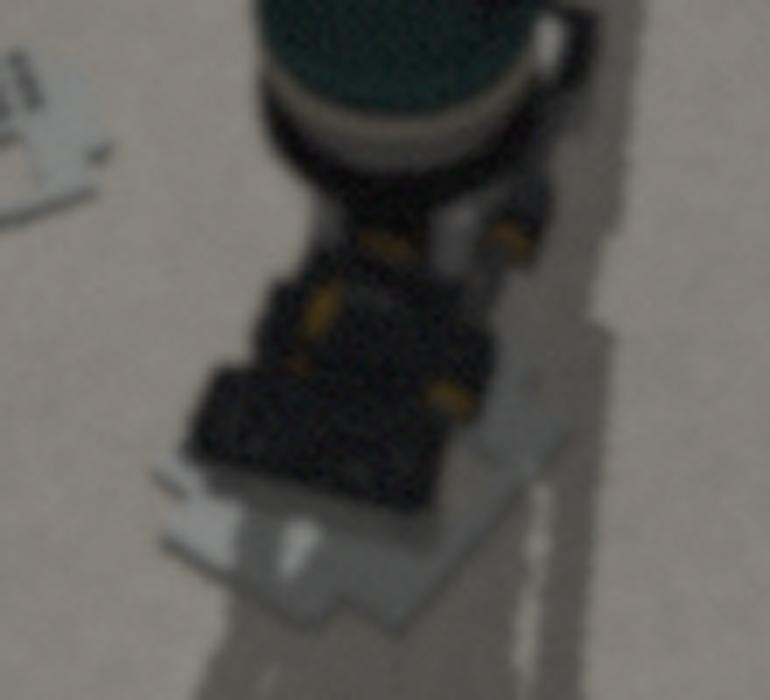

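Emit:
arm_command(
  series="0 0 0 0 -0.001 0 0.036; 0 0 0 0 0 0 0.038; 0 0 0 0 0 0 0.040; 0 0 0 0 0 0 0.042; 0 0 0 0 0 0 0.042; 0 0 0 0 0 0 0.042",
)

```text
time: 9.85
tool_pos: [0.5391, -0.0776, 0.0082]
ee_rot: [-1.573, 0.005, -0.444]
wrist_force: [-1.1, 0.7, 4.9]
width: 0.0423
```

```bash
python3 -c "
from h import *
go(.5408,-.0773,.0035,-.053)
a=robot.snapshot('scene');crop(a,220,150,110,100,7,'s5.png')"
```

```text
t 9.85 pos [ 0.5391 -0.0776  0.0082] rpy [-1.5726  0.005  -0.4442] F [-1.1  0.7  4.9] w 0.0423
shift tool [0.0014 0.0047 0.001 ]
rotvec tool [ 0.0008 -0.3912 -0.0052]
shift after turn [0.0016 0.0047 0.0004]
```

View pics/s5.png

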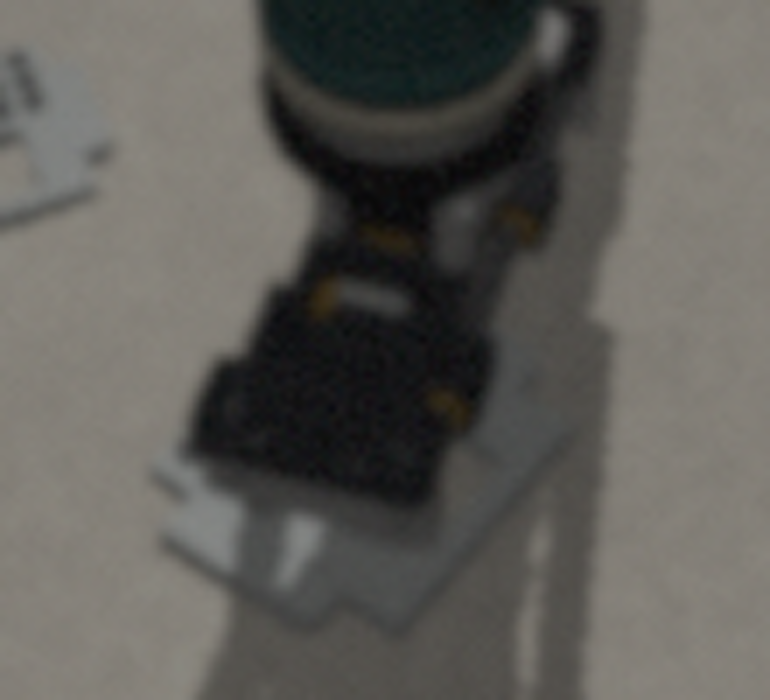

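Emit:
arm_command(
  series="0 0 0 0 0 0 0.025; 0 0 0 0 0 0 0.012; 0 0 0 0 0 0 0.012; 0 -0.1 -0.005 0 0.002 0 0.012; 0 -0.1 0 0 0.002 0 0.012; 0 -0.1 0 0 0.0005 0 0.012; 0 -0.09 0 0 0 0 0.012; 0 0 0 0 0 0 0.012",
)

```text
time: 10.7
tool_pos: [0.5387, -0.0777, 0.0003]
ee_rot: [-1.572, 0.002, -0.04]
wrist_force: [-1.5, 0.1, 3.5]
width: 0.0123
```

```bash
python3 -c "
from h import *
go(.541,-.04,.003,-.053)
a=robot.snapshot('scene');crop(a,220,150,110,100,7,'s6.png')"
```

```text
t 10.7 pos [ 5.387e-01 -7.770e-02  3.000e-04] rpy [-1.572   0.0019 -0.0398] F [-1.5  0.1  3.5] w 0.0123
shift tool [ 0.0008 -0.0027  0.0377]
rotvec tool [ 0.0012  0.0132 -0.0019]
shift after turn [ 0.0003 -0.0027  0.0378]
```

View pics/s6.png

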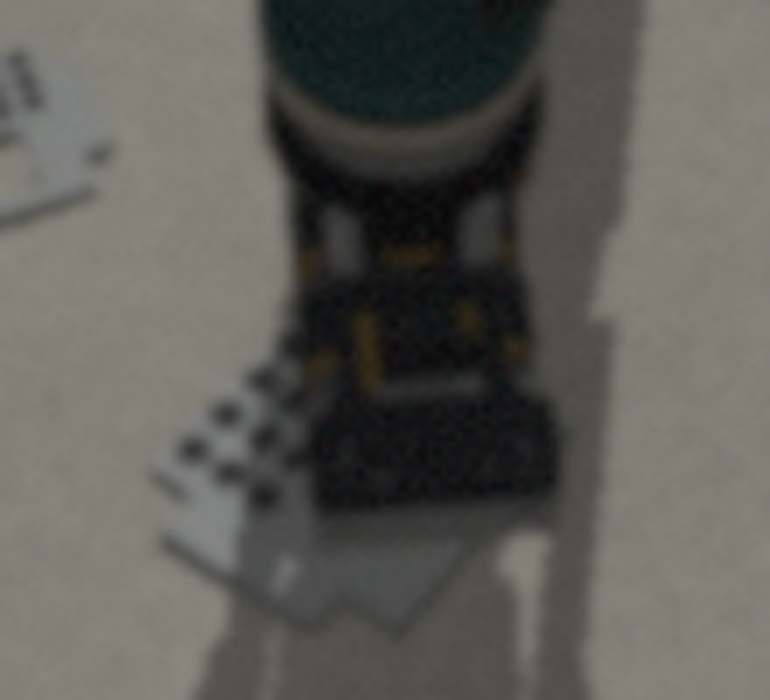

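Emit:
arm_command(
  series="0 0.013 0 0 -0.0025 0 0.012; 0 0 0 0 0 0.01 0.012; 0 0 0 0 0 0.01 0.012; 0 0 0 0 0 0.01 0.012; 0 0 0 0 0 0.01 0.012; 0 0 0 0 0 0 0.012",
)

```text
time: 11.35
tool_pos: [0.5412, -0.0368, 0.0026]
ee_rot: [-1.577, 0.002, -0.06]
wrist_force: [-0.3, -0.9, 1.1]
width: 0.0118
```

```bash
python3 -c "
from h import *
go(.545,-.0,.003,-.053)
a=robot.snapshot('scene');crop(a,220,150,110,100,7,'s7.png')"
```

```text
t 11.35 pos [ 0.5412 -0.0368  0.0026] rpy [-1.5771e+00  1.5000e-03 -5.9900e-02] F [-0.3 -0.9  1.1] w 0.0118
shift tool [ 0.0016 -0.0006  0.0369]
rotvec tool [ 0.0063 -0.0069 -0.0016]
shift after turn [ 0.0019 -0.0004  0.0369]
```

View pics/s7.png

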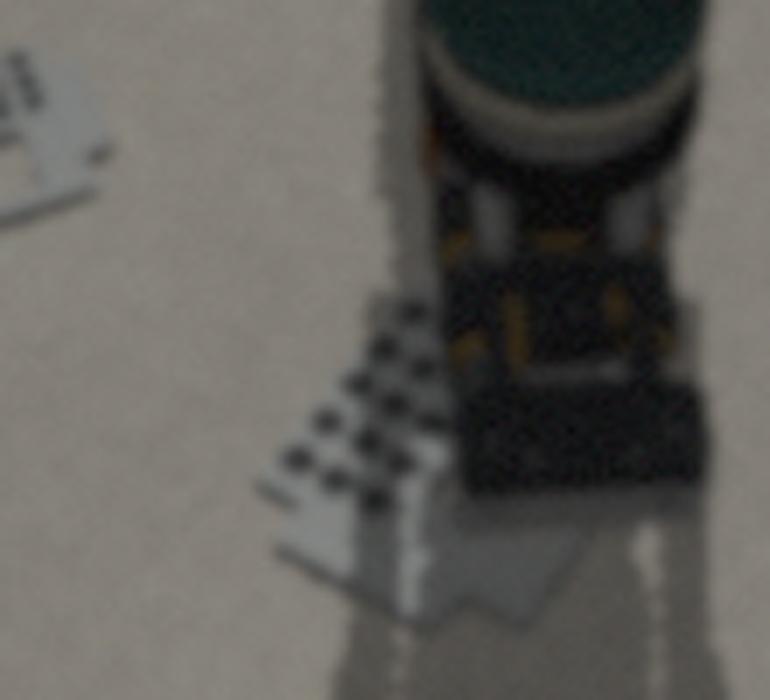

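```bash
python3 -c "
from fit import *
x=fit([.53,-.06,.85],[('scene',cu([(262,485),(280,545),(425,625),(470,595),(520,627)],7,220,150),[(-.05,-.047,.008),(-.032,-.063,.008),(.028,-.063,.008),(.028,-.047,.008),(.05,-.047,.008)])])
print('win',x[0]+.02*np.cos(x[2]),x[1]+.02*np.sin(x[2]))
go(x[0]+.02*np.cos(x[2]),x[1]+.02*np.sin(x[2]),.003)
"
```

```text
['scene'] [ 0.5315 -0.0593  0.8558] 49.04 rms 0.79
['scene'] [ 0.5315 -0.0593  0.8558] 49.04 rms 0.79
win 0.5446552296583782 -0.044162754081308375
t 11.4 pos [ 0.5412 -0.037   0.0026] rpy [-1.5768  0.0016 -0.06  ] F [0.8 0.2 0.3] w 0.0119
shift tool [ 0.0039 -0.0004 -0.007 ]
```

Emit:
arm_command(
  series="0 0 0 0.003 0 -0.007 0.02; 0.006 0 -0.002 0 -0.001 0 0.028; 0 0 0 0 -0.001 0 0.028; 0 -0.1 0 0 0 0 0.029; 0 -0.1 0 0 0 0 0.029; 0 -0.1 0 0 0 0 0.029; 0 -0.1 0 0 0 0 0.029; 0 0 0 0 0 0 0.029",
)

```text
time: 12.2
tool_pos: [0.5418, -0.0432, 0.004]
ee_rot: [-1.562, 0.002, 0.35]
wrist_force: [0.3, -0.1, 0.4]
width: 0.029
```

```bash
python3 -c "
from h import *
go(.545,-.0,.003,-.053)
a=robot.snapshot('scene');crop(a,220,150,110,100,7,'s8.png')"
```

```text
t 12.2 pos [ 0.5418 -0.0432  0.004 ] rpy [-1.5617  0.0016  0.3496] F [ 0.3 -0.1  0.4] w 0.029
shift tool [0.0178 0.0013 0.0394]
rotvec tool [-0.0086  0.4025 -0.0034]
shift after turn [0.0009 0.001  0.0433]
```

View pics/s8.png

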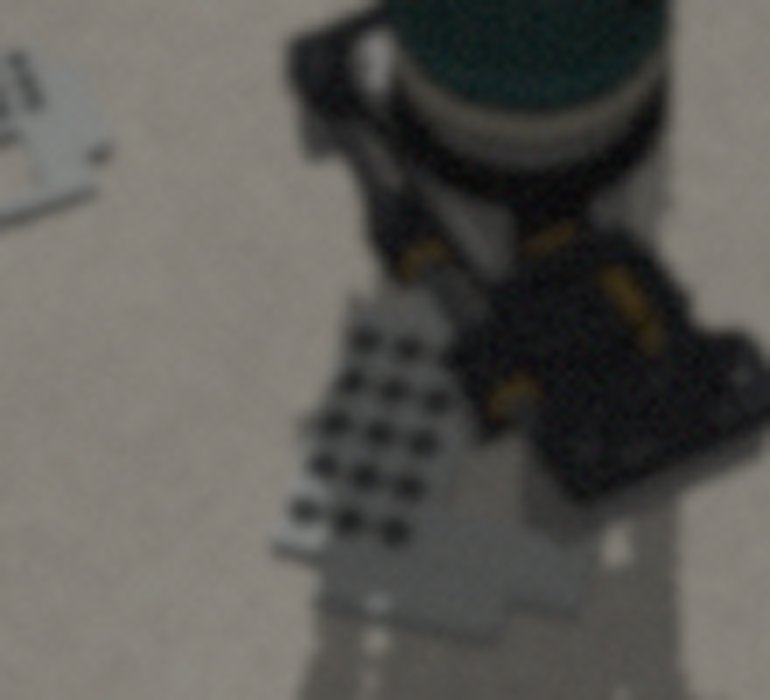

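```bash
python3 -c "
from fit import *
x=fit([.53,-.06,1.2],[('scene',cu([(275,545),(320,597),(495,637),(505,598),(577,610)],7,220,150),[(-.05,-.047,.008),(-.032,-.063,.008),(.028,-.063,.008),(.028,-.047,.008),(.05,-.047,.008)])])
go(x[0]+.02*np.cos(x[2]),x[1]+.02*np.sin(x[2]),.003,np.radians(87)-np.pi/2+np.radians(46))
"
```

```text
['scene'] [ 0.5338 -0.0622  1.1771] 67.44 rms 0.63
['scene'] [ 0.5338 -0.0622  1.1771] 67.44 rms 0.63
t 12.25 pos [ 0.5418 -0.0432  0.004 ] rpy [-1.5618  0.0016  0.348 ] F [-1.3  0.4  1. ] w 0.0291
shift tool [-0.0005  0.001  -0.0004]
rotvec tool [-9.200e-03 -4.025e-01  2.000e-04]
shift after turn [-0.0006  0.001  -0.0002]
```

Emit:
arm_command(
  series="-0.009 -0.09 0 0 0 0 0.029; 0 -0.09 0 0 0 0 0.029; 0 -0.09 0 0 0 0 0.029; 0 -0.075 0 0 0 0 0.029; 0 0 0 0 0 0 0.029",
)

```text
time: 12.75
tool_pos: [0.5404, -0.0428, 0.004]
ee_rot: [-1.566, 0.002, 0.692]
wrist_force: [-0.1, 0.8, 1.5]
width: 0.0289
```

```bash
python3 -c "
from h import *
go(.545,-.0,.003,-.053)
a=robot.snapshot('scene');crop(a,220,150,110,100,7,'s9.png')"
```

```text
t 12.75 pos [ 0.5404 -0.0428  0.004 ] rpy [-1.5664  0.0018  0.6918] F [-0.1  0.8  1.5] w 0.0289
shift tool [0.0309 0.0011 0.03  ]
rotvec tool [-0.0036  0.7448 -0.0034]
shift after turn [0.0024 0.001  0.043 ]
```

View pics/s9.png

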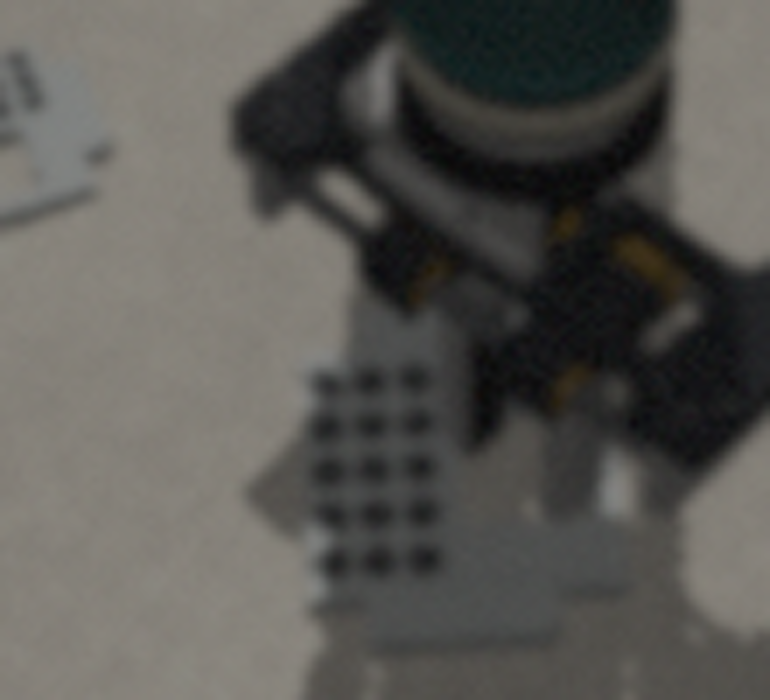

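```bash
python3 -c "
from fit import *
x=fit([.53,-.06,1.5],[('scene',cu([(310,603),(373,645),(555,635),(560,590),(625,588)],7,220,150),[(-.05,-.047,.008),(-.032,-.063,.008),(.028,-.063,.008),(.028,-.047,.008),(.05,-.047,.008)])])
go(x[0]+.02*np.cos(x[2]),x[1]+.02*np.sin(x[2]),.003,np.radians(87)-np.pi/2)
"
```

```text
['scene'] [ 0.5388 -0.0637  1.4863] 85.16 rms 0.49
['scene'] [ 0.5388 -0.0637  1.4863] 85.16 rms 0.49
t 12.8 pos [ 0.5404 -0.0428  0.0041] rpy [-1.5665  0.0017  0.691 ] F [-0.4  0.8  1.4] w 0.0288
shift tool [-0.0005  0.0011 -0.0008]
rotvec tool [-0.0035  0.7433 -0.0033]
shift after turn [ 0.0001  0.0011 -0.0009]
```

Emit:
arm_command(
  series="0 0.09 0 0 0 0 0.02; 0 0.1 0 0 0 0 0.018; 0 0.11 0 0 0 0 0.018; 0 0.11 0 0 0 0 0.018; 0 0.11 0 0 0 0 0.018; 0 0.11 0 0 0 0 0.018; 0 0.11 0 0.002 0 0 0.02; 0 0 0 0.002 0 0.004 0.022; 0 0 0 0 0 0.005 0.022; 0 0 0 0 0 0 0.022",
)

```text
time: 13.8
tool_pos: [0.5457, -0.0353, 0.0032]
ee_rot: [-1.571, 0.004, -0.1]
wrist_force: [-1.2, 1.1, 1.6]
width: 0.0221
```

```bash
python3 -c "
from h import *
go(.560,.04,.003,-.053)
a=robot.snapshot('scene');crop(a,220,150,130,100,6,'s10.png')"
```

```text
t 13.8 pos [ 0.5457 -0.0353  0.0032] rpy [-1.5711  0.0037 -0.0996] F [-1.2  1.1  1.6] w 0.0221
shift tool [0.0067 0.0002 0.0763]
rotvec tool [ 0.0002 -0.0466 -0.0037]
shift after turn [0.0103 0.0002 0.0759]
```

View pics/s10.png

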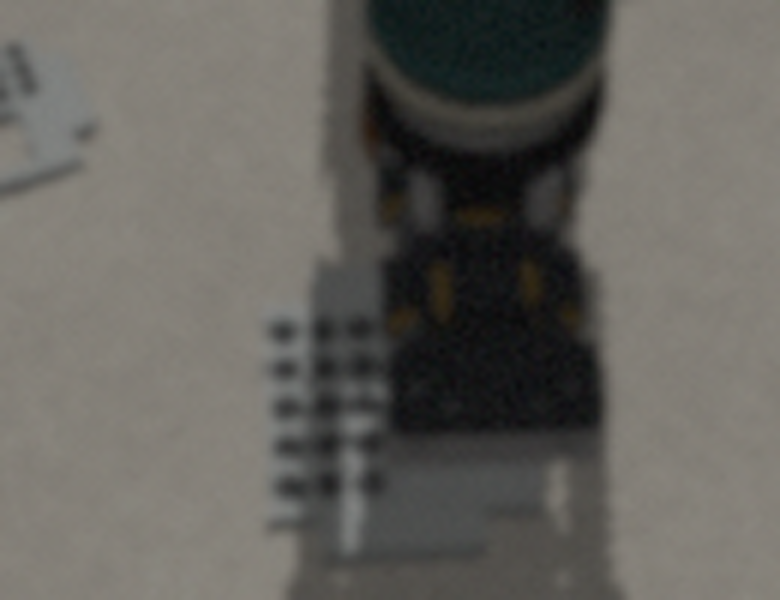

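Emit:
arm_command(
  series="0 -0.045 0 0 0 0 0.022; 0 0 0 0.003 0 0.01 0.022; 0 0 0 0.003 0 0.01 0.022; 0 0 0 0.003 0 0.01 0.022; 0 0 0 0.002 0 0.01 0.022; 0 0 0 0.001 0 0.01 0.022; 0 0 0 0 0 0.01 0.022; 0 0 0 0 0 0.01 0.022; 0 0 0 0 0 0 0.022",
)

```text
time: 14.75
tool_pos: [0.5632, 0.0381, 0.0032]
ee_rot: [-1.575, 0.001, -0.051]
wrist_force: [0.4, -1.5, 0.3]
width: 0.0226
```

```bash
python3 -c "
from h import *
go(.560,.06,.003,-.053)
a=robot.snapshot('scene');crop(a,250,150,130,100,6,'s11.png')"
```

```text
t 14.75 pos [0.5632 0.0381 0.0032] rpy [-1.5746e+00  1.5000e-03 -5.0700e-02] F [ 0.4 -1.5  0.3] w 0.0226
shift tool [-0.0043  0.0001  0.0217]
rotvec tool [ 0.0038  0.0023 -0.0015]
shift after turn [-0.0044  0.0002  0.0217]
```

View pics/s11.png

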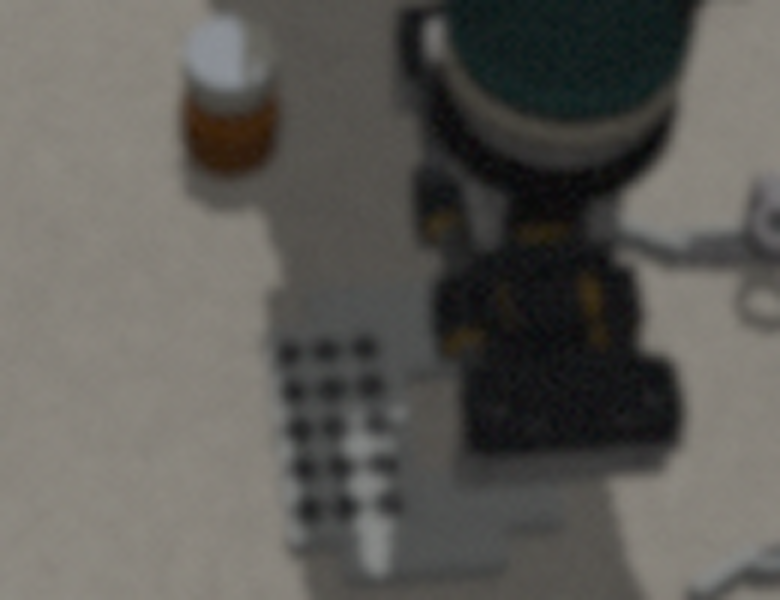

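```bash
python3 -c "
from fit import *
x=fit([.55,.01,1.5],[('scene',cu([(293,547),(345,583),(503,570),(505,530),(567,524)],6,250,150),[(-.05,-.047,.008),(-.032,-.063,.008),(.028,-.063,.008),(.028,-.047,.008),(.05,-.047,.008)])])
print('cradle axis x at plate y',.5675+.0524*(x[1]-.1947))
o=robot.get_obs();d=o['tool_pos'][:2]-x[:2];c,s=np.cos(x[2]),np.sin(x[2]);print('tool in plate',c*d[0]+s*d[1],-s*d[0]+c*d[1])
"
```

```text
['scene'] [0.5599 0.0064 1.5182] 86.99 rms 0.52
['scene'] [0.5599 0.0064 1.5182] 86.99 rms 0.52
cradle axis x at plate y 0.5576356457737577
tool in plate 0.03153030435306047 -0.0016089852516240647
```

Emit:
arm_command(
  series="0.004 0.002 0 0 0 0.01 0.014; 0 0 0 0 0 0.01 0.014; 0 0 0 0 0 0.01 0.014; 0 0 0 0 0 0.01 0.014; 0 0 0 0 0 0.01 0.014; 0 0 0 0 0 0.01 0.014; 0 0 0 0 0 0.01 0.014; 0 0 0 0 0 0.01 0.014; 0 0 0 0 0 0 0.014",
)

```text
time: 15.7
tool_pos: [0.5672, 0.1243, 0.0028]
ee_rot: [-1.571, 0.002, -0.054]
wrist_force: [0.4, -0.5, 1.0]
width: 0.0139
```

```bash
python3 -c "
from fit import *
c,s=.0524,.9986
go(.5675+c*.0325,.1947+s*.0325,.003,-.053)
a=robot.snapshot('scene');crop(a,290,150,190,110,4,'s12.png')"
```

```text
t 15.7 pos [0.5672 0.1243 0.0028] rpy [-1.5707  0.0025 -0.0537] F [ 0.4 -0.5  1. ] w 0.0139
shift tool [-0.0035 -0.0002  0.1028]
rotvec tool [-0.0001 -0.0007 -0.0025]
shift after turn [-0.0035 -0.0002  0.1028]
```

View pics/s12.png

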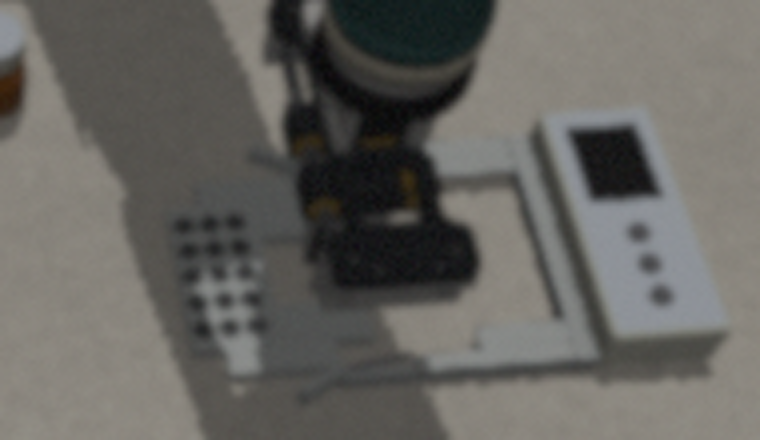

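Emit:
arm_command(
  series="0 0 0 -0.002 0 0.008 0.014; 0 0 0 -0.001 0 0.008 0.014; 0 0 0 0 0 0.008 0.014; 0 0 0 0 0 0.008 0.014; 0 0 0 0 0 0.008 0.014",
)

```text
time: 16.25
tool_pos: [0.5665, 0.159, 0.0027]
ee_rot: [-1.585, 0.002, -0.056]
wrist_force: [-1.3, -9.8, 2.6]
width: 0.0137
```

```bash
python3 -c "
from fit import *
c,s=.0524,.9986
go(.5675+c*.0325,.1947+s*.0325,.003,-.053)
a=robot.snapshot('scene');crop(a,290,150,190,110,4,'s13.png')"
```

```text
t 16.25 pos [0.5665 0.159  0.0027] rpy [-1.5851  0.0022 -0.0556] F [-1.3 -9.8  2.6] w 0.0137
shift tool [-0.0011 -0.0012  0.0682]
rotvec tool [ 0.0143 -0.0026 -0.0023]
shift after turn [-0.0009 -0.0003  0.0682]
```

View pics/s13.png

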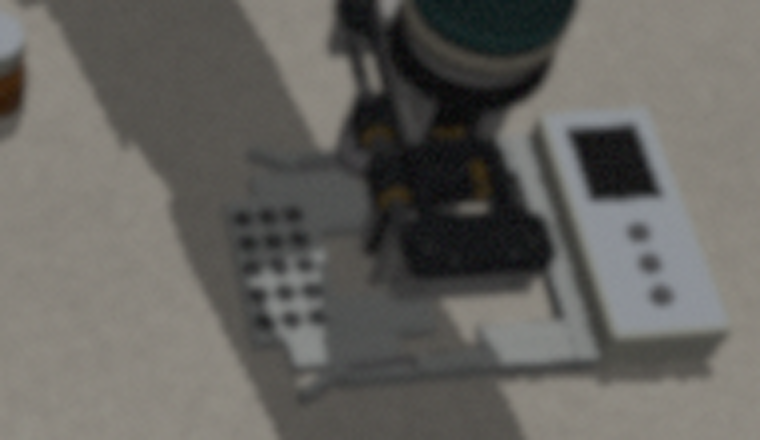

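Emit:
arm_command(
  series="0.014 0 0 0 0 0.01 0.014; 0 0 0 0 0 0.01 0.014; 0 0 0 0 0 0.01 0.014; 0 0 0 0 0 0.01 0.014",
)

```text
time: 16.7
tool_pos: [0.5686, 0.1914, 0.0028]
ee_rot: [-1.59, 0.004, -0.058]
wrist_force: [-1.6, -8.8, 2.5]
width: 0.0143
```

```bash
python3 -c "
from fit import *
c,s=.0524,.9986
go(.5675+c*.0325,.1947+s*.0325,.003,-.053)
a=robot.snapshot('scene');crop(a,290,150,190,110,4,'s14.png')"
```

```text
t 16.7 pos [0.5686 0.1914 0.0028] rpy [-1.59    0.0035 -0.0578] F [-1.6 -8.8  2.5] w 0.0143
shift tool [-0.0015 -0.0009  0.0357]
rotvec tool [ 0.0192 -0.0048 -0.0036]
shift after turn [-0.0013 -0.0002  0.0357]
```

View pics/s14.png

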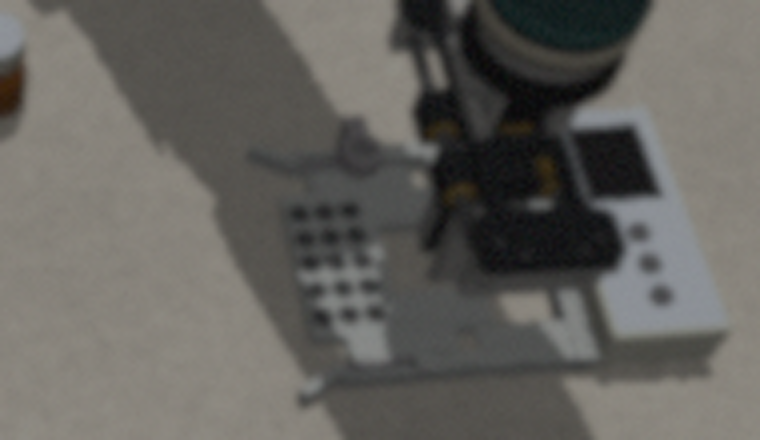

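Emit:
arm_command(
  series="0.019 0 0 0 0 0.01 0.014; 0 0 0 0 0 0.01 0.014; 0 0 0 0 0 0.01 0.014; 0 0 0 0 0 0.01 0.014",
)

```text
time: 17.15
tool_pos: [0.5705, 0.2246, 0.0028]
ee_rot: [-1.589, 0.006, -0.06]
wrist_force: [-0.7, -8.6, 1.8]
width: 0.0141
```

Emit:
arm_command(
  series="0.01 0 0 0 0 0.008 0.014; 0 0 0 0 0 0.008 0.014; 0 0 0 0 0 0.008 0.014",
)

```text
time: 17.45
tool_pos: [0.5706, 0.2274, 0.003]
ee_rot: [-1.625, 0.011, -0.062]
wrist_force: [-2.4, -20.5, 7.6]
width: 0.0141
```

```bash
python3 -c "
from fit import *
c,s=.0524,.9986
go(.5675+c*.0325,.1947+s*.0325,.003,-.053)
a=robot.snapshot('scene');crop(a,330,150,140,100,5,'s15.png')"
```

```text
t 17.45 pos [0.5706 0.2274 0.003 ] rpy [-1.6255  0.0106 -0.0619] F [ -2.4 -20.5   7.6] w 0.0141
shift tool [-0.0013  0.     -0.0003]
rotvec tool [ 0.0546 -0.0086 -0.0108]
shift after turn [-0.0013 -0.     -0.0003]
```

View pics/s15.png

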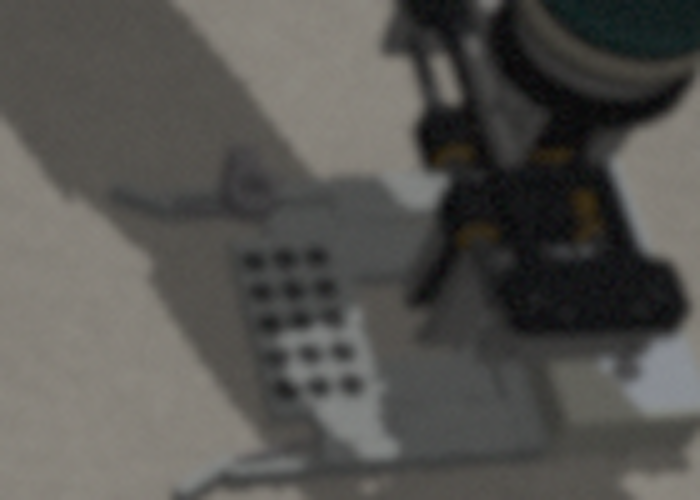

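Emit:
arm_command(
  series="0.03 0 0 0 0 0.008 0.014; 0 0 0 0 0 0.008 0.014; 0 0 0 0 0 0.008 0.014",
)

```text
time: 17.8
tool_pos: [0.5705, 0.2273, 0.0032]
ee_rot: [-1.644, 0.017, -0.068]
wrist_force: [-1.7, -20.2, 8.4]
width: 0.0141
```

Emit:
arm_command(
  series="0.04 0 -0.005 0 0 -0.004 0.014; 0.02 0 -0.005 0 0 -0.006 0.014; 0 0 0 0 -0.004 0 0.014; 0 0 0 0 -0.01 0 0.014; 0 0 0 0 -0.04 0 0.014; 0 0 0 0 -0.05 0 0.014; 0 0 0 0 -0.05 0 0.03",
)

```text
time: 18.5
tool_pos: [0.5643, 0.2221, 0.153]
ee_rot: [-1.582, 0.029, -0.066]
wrist_force: [1.2, 0.9, 0.2]
width: 0.0186
```

```bash
python3 -c "
from h import *
go(.4945,-.3345,.18,-1.38)"
```

```text
t 18.5 pos [0.5643 0.2221 0.153 ] rpy [-1.5824  0.0291 -0.0665] F [1.2 0.9 0.2] w 0.0186
shift tool [-0.0334 -0.0195 -0.5603]
rotvec tool [ 0.029   1.3136 -0.0171]
shift after turn [ 0.5333 -0.027  -0.1741]
```

Emit:
arm_command(
  series="0.012 0 -0.029 -0.003 -0.02 -0.03 0.05; 0 0.03 0 -0.003 -0.01 -0.045 0.05; 0 0.03 0 -0.003 0 -0.045 0.05; 0 0.03 0 -0.003 0 -0.045 0.05; 0 0.03 0 -0.003 0 -0.045 0.05; 0 0 0 0 0 -0.045 0.05; 0 0 0 0 0 -0.045 0.05; 0 0 0 0 0 -0.045 0.05; 0 0 0 0 0 0 0.05",
)

```text
time: 19.4
tool_pos: [0.5117, -0.1162, 0.2042]
ee_rot: [-1.553, -0.038, -0.174]
wrist_force: [0.2, 1.2, 0.1]
width: 0.0501
```

```bash
python3 -c "
from h import *
go(.4945,-.3345,.18,-1.38)
a=robot.snapshot('top');crop(a,90,170,130,95,6,'t16.png')
a=robot.snapshot('scene');crop(a,345,165,130,95,6,'s16.png')"
```

```text
t 19.4 pos [ 0.5117 -0.1162  0.2042] rpy [-1.5532 -0.0384 -0.1738] F [0.2 1.2 0.1] w 0.0501
shift tool [ 0.0198  0.0211 -0.2184]
rotvec tool [-0.0385  1.2064  0.023 ]
shift after turn [ 0.211   0.0242 -0.0583]
```

View pics/t16.png

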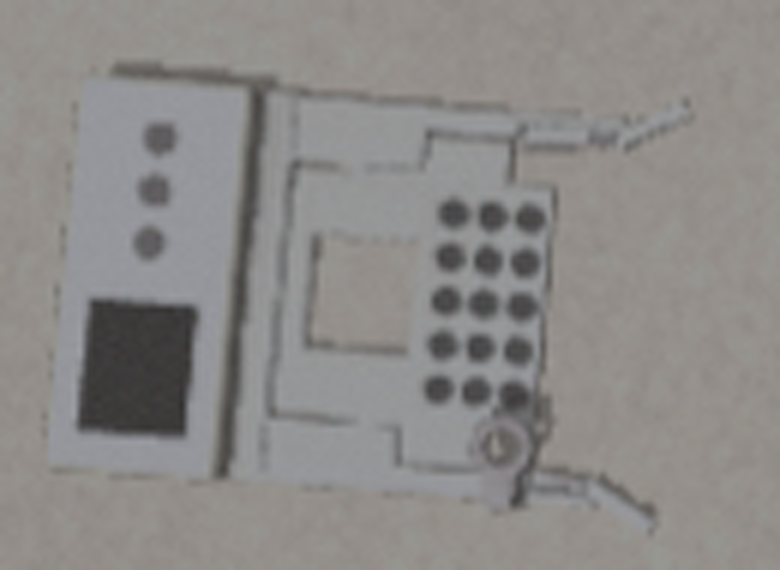

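View pics/s16.png

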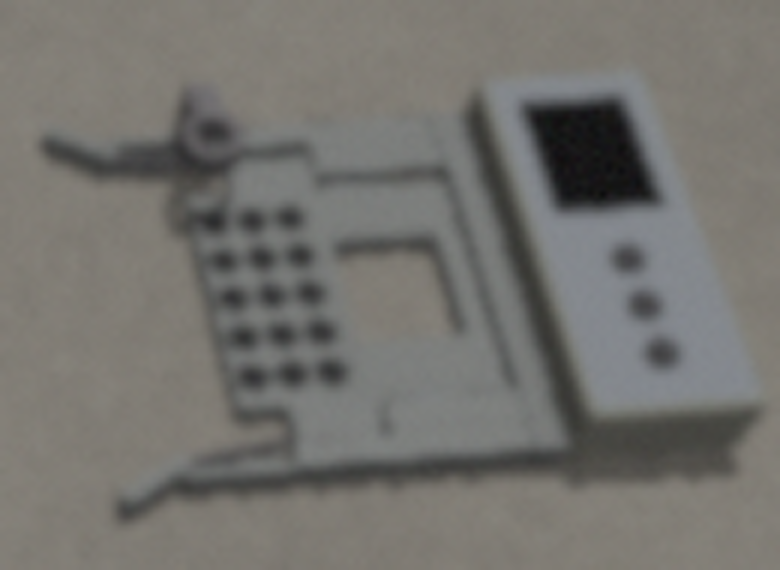

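Emit:
arm_command(
  series="-0.038 0.1 0.02 0.02 0 -0.03 0.05; 0 0.14 0 0 0 -0.04 0.05; 0 0.14 0 0.005 0 -0.04 0.05; 0 0.14 0 0.01 0 -0.03 0.05; 0 0.14 0 0.02 0 -0.02 0.05; 0 0.14 0 0.03 0 -0.01 0.05; 0 0.14 0 0 0 0 0.05; 0 0.13 0 0 0 0 0.05; 0 0.13 0 0 0 0 0.05; 0 0 0 0 0 0 0.05",
)

```text
time: 20.5
tool_pos: [0.5266, -0.2941, 0.2097]
ee_rot: [-1.552, -0.014, -1.385]
wrist_force: [-0.3, 0.1, 0.2]
width: 0.05
```

```bash
python3 -c "
from h import *
go(.4945,-.3345,.18,-1.38)"
```

```text
t 20.5 pos [ 0.5266 -0.2941  0.2097] rpy [-1.5522 -0.0139 -1.3845] F [-0.3  0.1  0.2] w 0.05
shift tool [ 0.0333  0.0294 -0.0396]
rotvec tool [-0.0185 -0.0044  0.0139]
shift after turn [ 0.0336  0.0297 -0.0392]
```

Emit:
arm_command(
  series="-0.018 -0.004 0.014 0.017 0.01 -0.02 0.05; 0 0 0 0.017 0.02 -0.02 0.05; 0 0 0 0 0 0 0.05",
)

```text
time: 20.8
tool_pos: [0.4981, -0.3301, 0.1804]
ee_rot: [-1.567, 0.0, -1.36]
wrist_force: [-0.9, 0.8, 0.2]
width: 0.05
```

```bash
python3 -c "
from h import *
go(.4945,-.3345,.08,-1.38)
a=robot.snapshot('top');crop(a,340,200,100,100,6,'t17.png')
a=robot.snapshot('scene');crop(a,115,130,100,120,6,'s17.png')
p=robot.get_obs()['tool_pos'];print((w2px('scene',p)-[115,130])*6,(w2px('top',p)-[340,200])*6)"
```

```text
t 20.8 pos [ 0.4981 -0.3301  0.1804] rpy [-1.5672e+00  2.0000e-04 -1.3601e+00] F [-0.9  0.8  0.2] w 0.05
shift tool [ 0.0036  0.1004 -0.0048]
rotvec tool [-0.0036  0.0199 -0.0002]
shift after turn [ 0.0036  0.1004 -0.0044]
[[163.13750623 216.49076511]] [[384.0500285  312.67802827]]
```

View pics/s17.png

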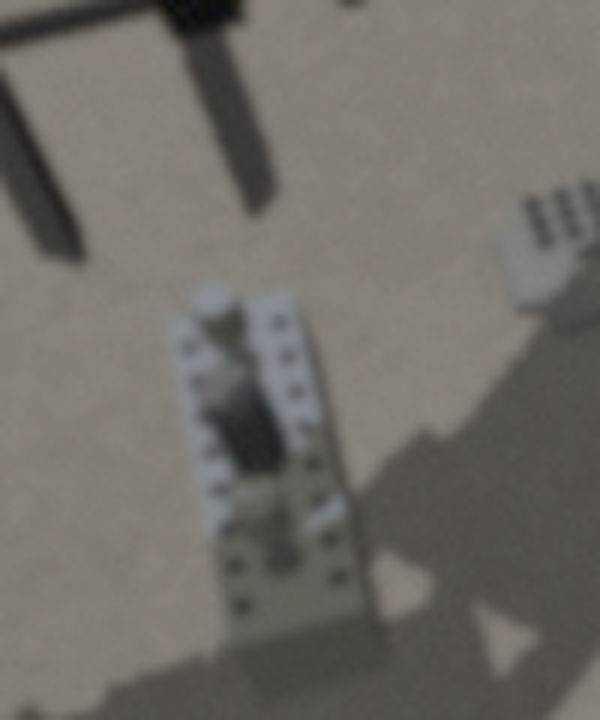

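Emit:
arm_command(
  series="-0.0036 0.02 0 0.0035 0.03 -0.0045 0.036; 0 0 0 0 0.03 0 0.036; 0 0 0 0 0 0 0.036",
)

```text
time: 21.2
tool_pos: [0.5028, -0.3314, 0.1281]
ee_rot: [-1.557, -0.009, -1.371]
wrist_force: [-0.3, -0.1, -0.8]
width: 0.0362
```

```bash
python3 -c "
from h import *
go(.4945,-.3345,.056,-1.38)
a=robot.snapshot('top');crop(a,340,200,100,100,6,'t18.png')
a=robot.snapshot('scene');crop(a,115,130,100,120,6,'s18.png')"
```

```text
t 21.2 pos [ 0.5028 -0.3314  0.1281] rpy [-1.5575 -0.0092 -1.3708] F [-0.3 -0.1 -0.8] w 0.0362
shift tool [ 0.0008  0.072  -0.0097]
rotvec tool [-0.0134  0.0092  0.0091]
shift after turn [ 0.0015  0.0721 -0.0087]
```

View pics/s18.png

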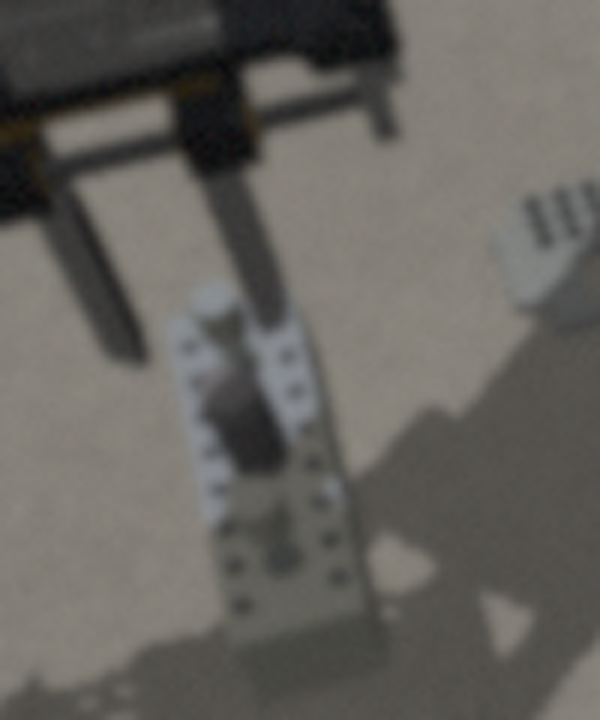

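View pics/t18.png

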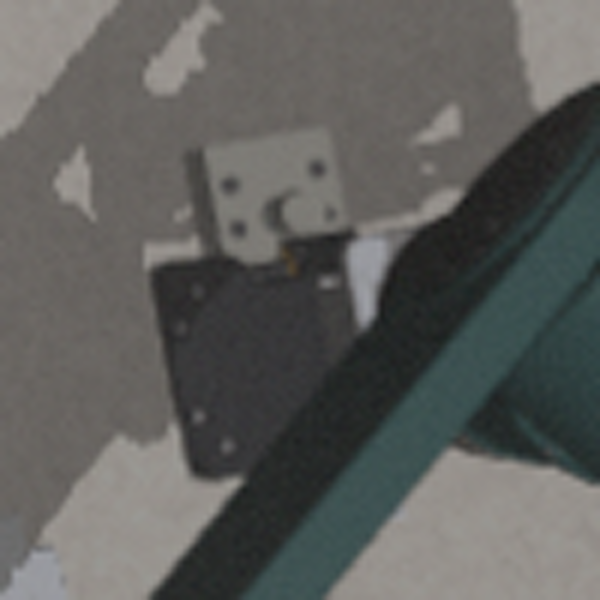

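Emit:
arm_command(
  series="-0.0134 0.009 0.009 0.001 0.015 -0.009 0.036; 0 0 0 0 0.014 0 0.036; 0 0 0 0 0 0 0.036",
)

```text
time: 21.6
tool_pos: [0.4988, -0.3372, 0.1072]
ee_rot: [-1.561, -0.012, -1.379]
wrist_force: [-0.1, -0.1, 0.3]
width: 0.0361
```

```bash
python3 -c "
from h import *
go(.4945,-.3345,.056,-1.38)"
```

```text
t 21.6 pos [ 0.4988 -0.3372  0.1072] rpy [-1.5611 -0.0124 -1.3786] F [-0.1 -0.1  0.3] w 0.0361
shift tool [-0.0041  0.0511 -0.0042]
rotvec tool [-0.0098  0.0015  0.0124]
shift after turn [-0.0035  0.0512 -0.0037]
```

Emit:
arm_command(
  series="-0.01 0 0.012 -0.0035 0 -0.004 0.036; 0 0 0 0 0 0 0.036",
)

```text
time: 21.8
tool_pos: [0.4938, -0.3345, 0.1073]
ee_rot: [-1.572, 0.001, -1.379]
wrist_force: [-0.1, -0.4, -0.3]
width: 0.0357
```

```bash
python3 -c "
from h import *
go(.4945,-.3345,.056,-1.38)
a=robot.snapshot('scene');crop(a,115,130,100,120,6,'s19.png')"
```

```text
t 21.8 pos [ 0.4938 -0.3345  0.1073] rpy [-1.5717e+00  5.0000e-04 -1.3788e+00] F [-0.1 -0.4 -0.3] w 0.0357
shift tool [0.0001 0.0513 0.0007]
rotvec tool [ 0.0009  0.0012 -0.0005]
shift after turn [0.0001 0.0513 0.0007]
```

View pics/s19.png

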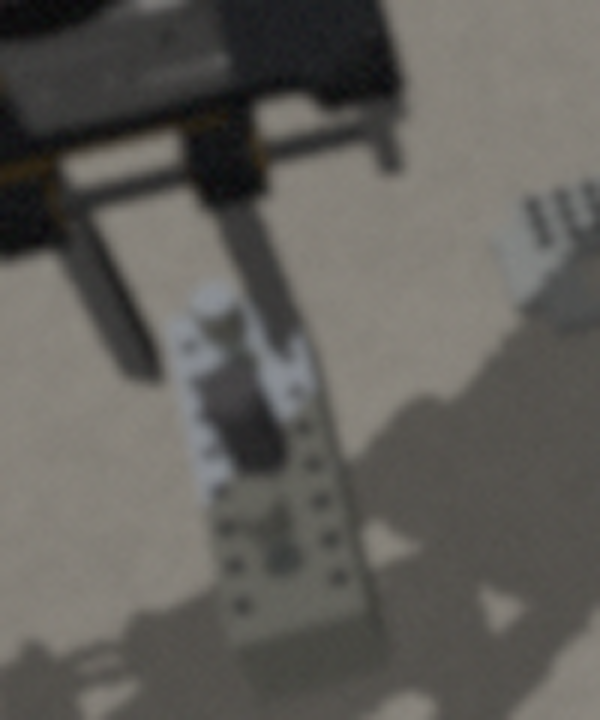

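Emit:
arm_command(
  series="0 0 0 0 0.014 0 0.036; 0 0 0 0 0.014 0 0.036; 0 0 0 0 0 0 0.036",
)

```text
time: 22.15
tool_pos: [0.4945, -0.3351, 0.078]
ee_rot: [-1.57, -0.002, -1.379]
wrist_force: [-0.6, 0.8, -0.5]
width: 0.036
```

```bash
python3 -c "
from h import *
go(.4945,-.3345,.054,-1.38)"
```

```text
t 22.15 pos [ 0.4945 -0.3351  0.078 ] rpy [-1.5699e+00 -1.5000e-03 -1.3790e+00] F [-0.6  0.8 -0.5] w 0.036
shift tool [-0.0006  0.024   0.0001]
rotvec tool [-0.0009  0.001   0.0015]
shift after turn [-0.0006  0.024   0.0002]
```

Emit:
arm_command(
  series="0 0 0 0 0.012 0 0.036; 0 0 0 0 0.011 0 0.036; 0 0 0 0 0 0 0.036; 0 0 0 0 0 0 0.015; 0 0 0 0 0 0 0.015; 0 0 0 0 0 0 0.015; 0 0 0 0 0 0 0.015",
)

```text
time: 22.85
tool_pos: [0.494, -0.3348, 0.0517]
ee_rot: [-1.571, 0.0, -1.379]
wrist_force: [-0.5, -0.1, -1.1]
width: 0.0215
```

```bash
python3 -c "
from h import *
go(.4945,-.3345,.054,-1.38)
a=robot.snapshot('scene');crop(a,115,130,100,120,6,'s20.png')"
```

```text
t 22.85 pos [ 0.494  -0.3348  0.0517] rpy [-1.5713e+00  1.0000e-04 -1.3789e+00] F [-0.5 -0.1 -1.1] w 0.0215
shift tool [-0.0002 -0.0023  0.0005]
rotvec tool [ 0.0005  0.0011 -0.0001]
shift after turn [-0.0002 -0.0023  0.0005]
```

View pics/s20.png

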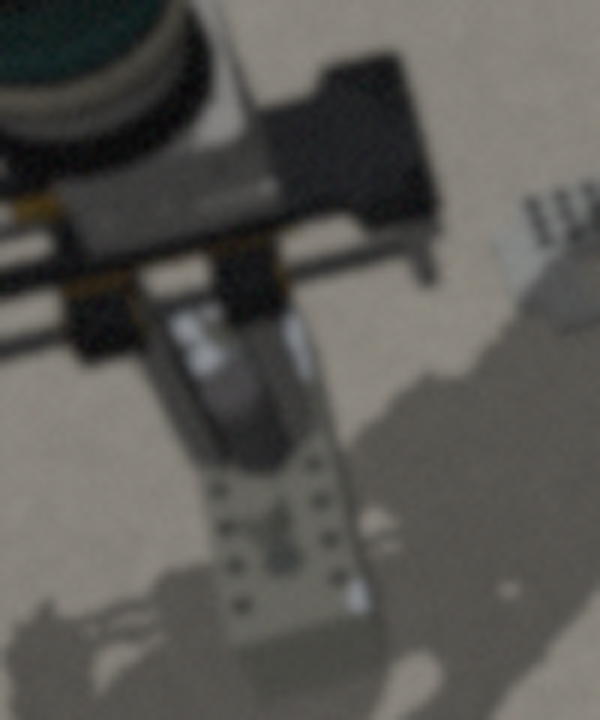

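Emit:
arm_command(
  series="0 0 0 0 -0.005 0 0.01; 0 0 0 0 -0.012 0 0.01; 0 0 0 0 -0.015 0 0.01; 0 0 0 0 -0.02 0 0.01; 0 0 0 0 -0.025 0 0.01; 0 0 0 0 -0.025 0 0.01; 0 0 0 0 -0.01 0 0.01; 0 0 0 0 0 0 0.01",
)

```text
time: 23.7
tool_pos: [0.495, -0.3354, 0.1765]
ee_rot: [-1.566, -0.006, -1.379]
wrist_force: [0.1, -0.2, -0.4]
width: 0.0214
```

```bash
python3 -c "
from h import *
go(.5105,.154,.16,-.053)
a=robot.snapshot('scene');crop(a,115,100,100,120,6,'s21.png')"
```

```text
t 23.7 pos [ 0.495  -0.3354  0.1765] rpy [-1.5664 -0.0056 -1.3788] F [ 0.1 -0.2 -0.4] w 0.0214
shift tool [-0.4775  0.0143  0.1085]
rotvec tool [-0.     -1.3258  0.0077]
shift after turn [-0.0105  0.0165  0.4895]
```

View pics/s21.png

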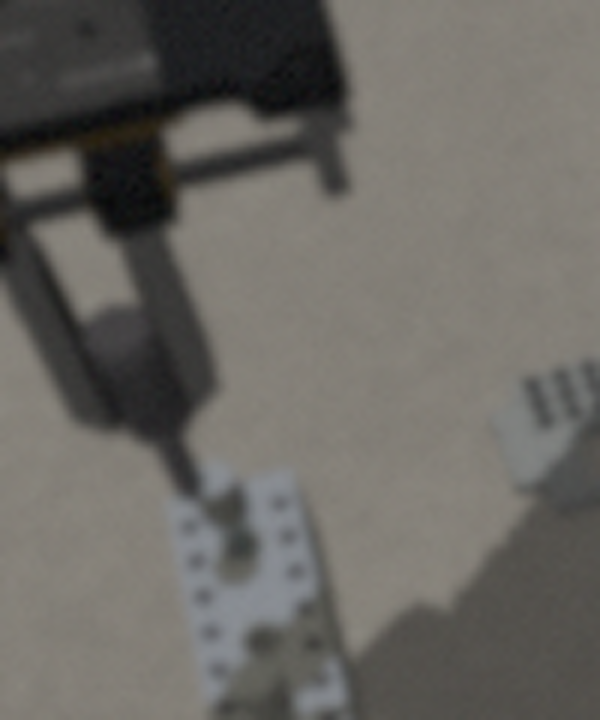

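Emit:
arm_command(
  series="0.004 0 0.005 -0.02 0 0.004 0.01; 0 0 0 -0.04 0 0.009 0.01; 0 0 0 -0.045 0 0.01 0.01; 0 0 0 -0.045 0 0.01 0.01; 0 0 0 -0.045 0 0.01 0.01; 0 0 0 -0.045 0 0.01 0.01; 0 0 0 -0.045 0 0.01 0.01; 0 0 0 -0.045 0 0.01 0.01; 0 0 0 -0.045 0 0.01 0.01; 0 0 0 -0.045 0 0.01 0.01; 0 0 0 0 0 0 0.01",
)

```text
time: 24.85
tool_pos: [0.4915, 0.1229, 0.1607]
ee_rot: [-1.59, 0.023, -1.379]
wrist_force: [0.7, -0.7, -1.4]
width: 0.0213
```

```bash
python3 -c "
from h import *
go(.5105,.154,.14,-1.379)"
```

```text
t 24.85 pos [0.4915 0.1229 0.1607] rpy [-1.5903  0.0234 -1.3789] F [ 0.7 -0.7 -1.4] w 0.0213
shift tool [-0.0264  0.0209  0.025 ]
rotvec tool [ 0.0195  0.0003 -0.0234]
shift after turn [-0.0269  0.0207  0.0246]
```

Emit:
arm_command(
  series="0.0195 0 -0.0234 -0.013 0.005 0.012 0.01; 0 0 0 -0.014 0.01 0.012 0.01; 0 0 0 0 0.01 0 0.01; 0 0 0 0 0 0 0.01",
)

```text
time: 25.25
tool_pos: [0.5034, 0.157, 0.1293]
ee_rot: [-1.582, -0.001, -1.373]
wrist_force: [-0.4, 0.5, -0.8]
width: 0.0214
```

```bash
python3 -c "
from h import *
go(.5105,.154,.11,-1.379)
a=robot.snapshot('scene');crop(a,330,110,100,110,7,'s22.png')
a=robot.snapshot('top');crop(a,120,190,100,90,7,'t22.png')"
```

```text
t 25.25 pos [0.5034 0.157  0.1293] rpy [-1.5819e+00 -9.0000e-04 -1.3730e+00] F [-0.4  0.5 -0.8] w 0.0214
shift tool [0.0043 0.0192 0.0066]
rotvec tool [0.0111 0.006  0.0009]
shift after turn [0.0043 0.0193 0.0064]
```

View pics/s22.png

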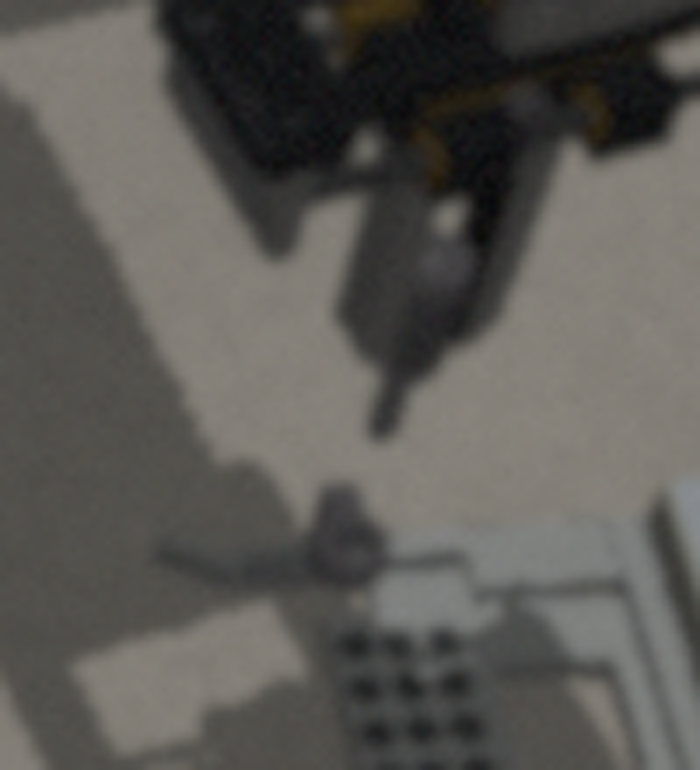

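View pics/t22.png

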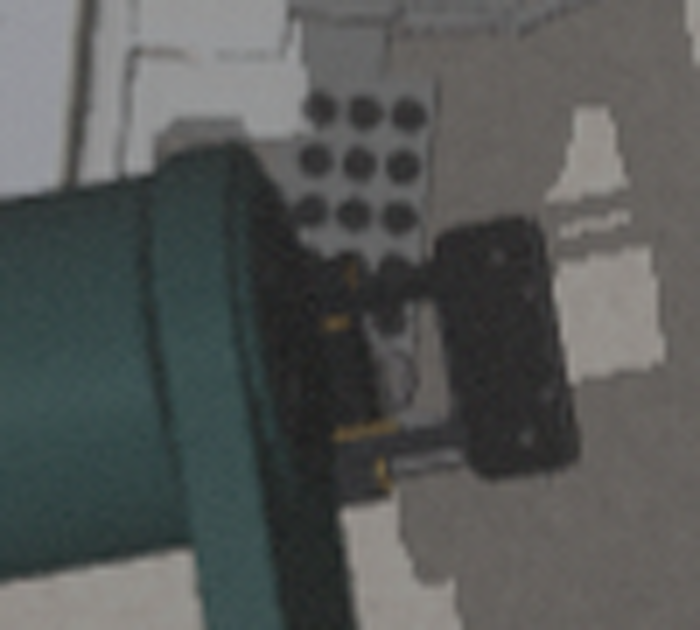

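```bash
python3 -c "
from fit import *
print(px2w('scene',cu([(381,434)],7,330,110),.0830))
print(px2w('scene',cu([(448,262)],7,330,110),.0830+.083))
o=robot.get_obs();Rt=R.from_euler('xyz',o['ee_rot']).as_matrix();print(o['tool_pos']+Rt@[0,.047,0], o['tool_pos']-Rt@[0,.036,0])
print('collar',px2w('scene',cu([(345,550)],7,330,110),.04))
"
```

```text
[[0.50285994 0.15722537 0.083     ]]
[[0.50724427 0.15864208 0.166     ]]
[0.50422498 0.15659218 0.0841314 ] [0.50484892 0.15677809 0.16712885]
collar [[0.51484851 0.15085921 0.04      ]]
```

Emit:
arm_command(
  series="0.011 0.006 0 0.004 0.006 0.0085 0.01; 0 0 0 0 0.012 0 0.01; 0 0 0 0 0.01 0 0.01; 0 0 0 0 0 0 0.01",
)

```text
time: 25.75
tool_pos: [0.515, 0.1515, 0.102]
ee_rot: [-1.565, -0.001, -1.385]
wrist_force: [-0.3, -0.8, -0.7]
width: 0.0216
```

```bash
python3 -c "
from h import *
go(.5115,.154,.096,-1.379)
o=robot.get_obs();Rt=R.from_euler('xyz',o['ee_rot']).as_matrix();print('tip FK',o['tool_pos']+Rt@[0,.047,0])
a=robot.snapshot('scene');crop(a,350,150,60,60,12,'s23.png')"
```

```text
t 25.75 pos [0.515  0.1515 0.102 ] rpy [-1.5647e+00 -1.3000e-03 -1.3850e+00] F [-0.3 -0.8 -0.7] w 0.0216
shift tool [-0.0031  0.0059 -0.003 ]
rotvec tool [-0.0061 -0.006   0.0014]
shift after turn [-0.0032  0.006  -0.003 ]
tip FK [0.515325   0.15146383 0.05495579]
```

View pics/s23.png

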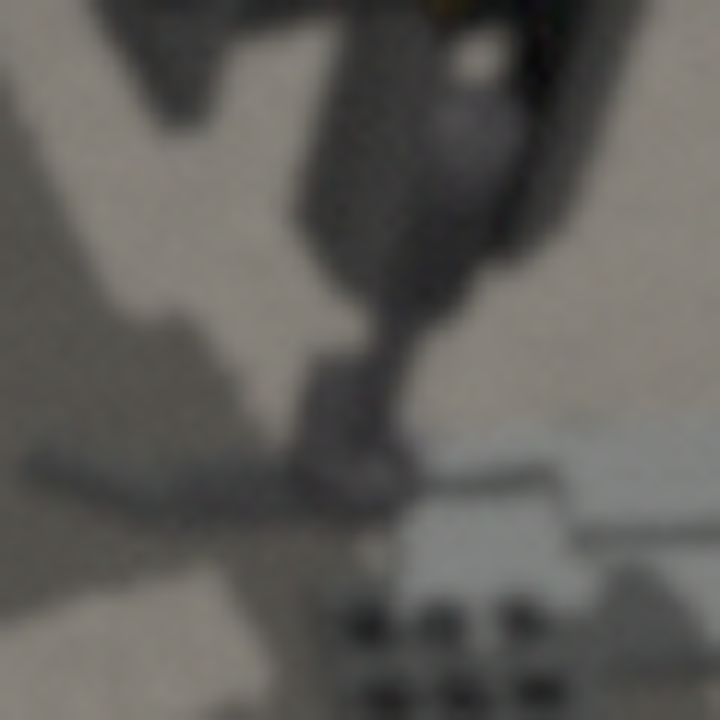

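```bash
python3 -c "
from fit import *
print((w2px('scene',[(.511,.1543,.055),(.511,.1543,.04),(.511,.1543,.088),(.515,.1515,.055)])-[350,150])*12+5.5)
a=cv2.imread('pics/s23.png'); 
b=cv2.convertScaleAbs(a[150:560,230:560],alpha=2.2,beta=-80); cv2.imwrite('pics/s23b.png',cv2.resize(b,None,fx=1.6,fy=1.4))
"
```

```text
[[379.81512829 395.97275146]
 [364.34901103 444.61225816]
 [415.4034563  284.0667026 ]
 [370.74334734 414.96408395]]
```

View pics/s23b.png

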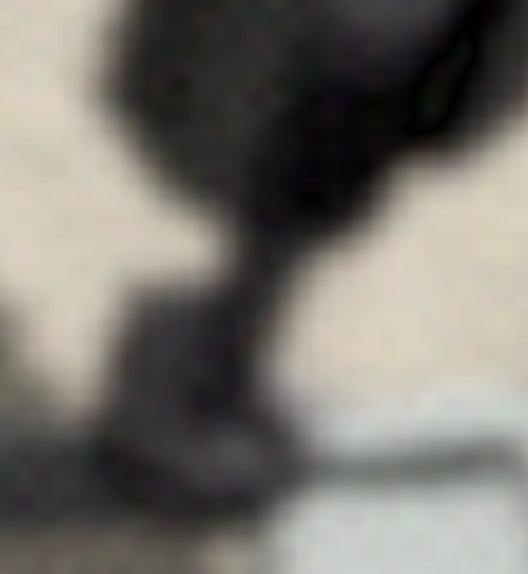

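Emit:
arm_command(
  series="-0.006 -0.006 0.001 -0.003 0 -0.003 0.01; 0 0 0 0 0 0 0.01",
)

```text
time: 26.0
tool_pos: [0.5118, 0.154, 0.1029]
ee_rot: [-1.57, -0.0, -1.379]
wrist_force: [0.3, 0.5, -1.4]
width: 0.0217
```

```bash
python3 -c "
from h import *
go(.5118,.1538,.092,-1.379)
o=robot.get_obs();Rt=R.from_euler('xyz',o['ee_rot']).as_matrix();print('tip FK',o['tool_pos']+Rt@[0,.047,0])
a=robot.snapshot('scene');crop(a,360,165,40,35,18,'s24.png')"
```

```text
t 26.0 pos [0.5118 0.154  0.1029] rpy [-1.5699e+00 -2.0000e-04 -1.3787e+00] F [ 0.3  0.5 -1.4] w 0.0217
shift tool [ 0.0002  0.0109 -0.    ]
rotvec tool [-0.0008  0.0003  0.0002]
shift after turn [ 0.0002  0.0109 -0.    ]
tip FK [0.51179669 0.15403949 0.05589425]
```

View pics/s24.png

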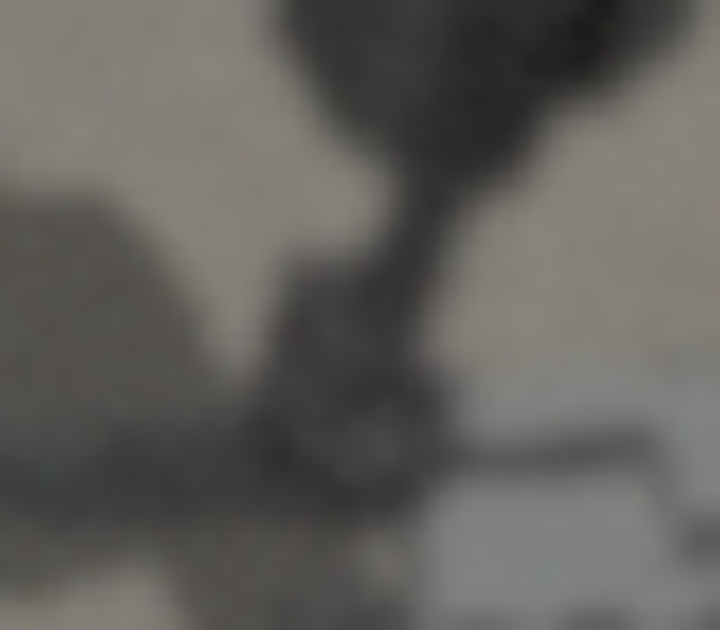

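```bash
python3 -c "
from fit import *
P=lambda l:(w2px('scene',l)-[360,165]+.5)*18-.5
print('FK tip, neck',P([(.5118,.154,.0559),(.5118,.154,.0929)]))
import math
for z in(.04,.026):
  for r in(.012,.007):
    q=P([(.511+r*math.cos(t),.1543+r*math.sin(t),z) for t in np.linspace(0,2*np.pi,40)]);print(z,r,q.min(0),q.max(0))
a=cv2.imread('pics/s24.png')
q=np.int32(P([(.511+.012*math.cos(t),.1543+.012*math.sin(t),.04) for t in np.linspace(0,2*np.pi,40)]));cv2.polylines(a,[q],True,(0,0,255))
q=np.int32(P([(.511+.007*math.cos(t),.1543+.007*math.sin(t),.04) for t in np.linspace(0,2*np.pi,40)]));cv2.polylines(a,[q],True,(0,0,255))
for dx in(-.005,.005):
  q=np.int32(P([(.5118,.154+dx,z) for z in(.0559,.0929)]));cv2.polylines(a,[q],False,(0,255,0))
b=cv2.imread('pics/scene0.png')
b=cv2.resize(b[165:200,360:400],None,fx=18,fy=18,interpolation=cv2.INTER_CUBIC)
for r in(.012,.007):
  q=np.int32(P([(.511+r*math.cos(t),.1543+r*math.sin(t),.04) for t in np.linspace(0,2*np.pi,40)]));cv2.polylines(b,[q],True,(0,0,255))
cv2.imwrite('pics/s24c.png',cv2.resize(np.hstack([a,b]),(800,350)))
"
```

```text
FK tip, neck [[390.73900842 325.21259809]
 [450.93236185 136.06032608]]
0.04 0.012 [269.44005459 320.20217154] [464.47324252 475.38560598]
0.04 0.007 [309.98060741 352.1380368 ] [423.73620429 442.65842672]
0.026 0.012 [249.59389697 387.01710066] [442.12973224 541.1821836 ]
0.026 0.007 [289.61847222 418.74809171] [401.91763001 508.67454397]
```

View pics/s24c.png

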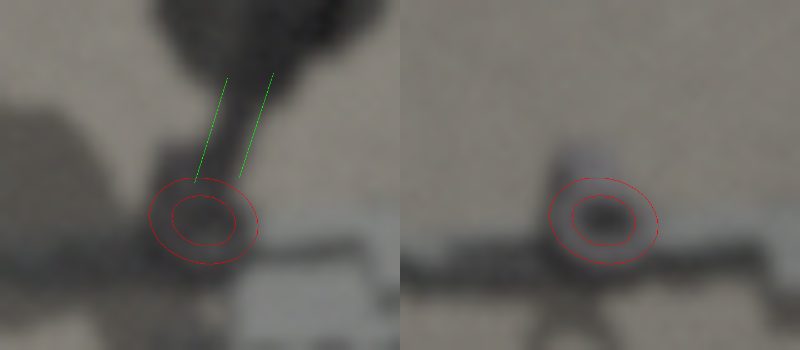

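```bash
python3 -c "
import cv2,numpy as np
a=cv2.imread('pics/s24.png',0).astype(float)
for y in (200,215,230,250,270,300,330):
    r=a[y-4:y+5].mean(0)
    print(y,[int(v) for v in r[340:520:9]])
print(list(range(340,520,9)))
"
```

```text
200 [129, 128, 125, 119, 109, 97, 82, 70, 58, 52, 49, 51, 55, 63, 70, 78, 88, 96, 103, 108]
215 [128, 125, 121, 116, 104, 91, 76, 66, 56, 53, 52, 56, 64, 74, 85, 94, 105, 113, 118, 120]
230 [122, 117, 112, 105, 93, 81, 68, 59, 53, 53, 56, 64, 75, 86, 98, 107, 116, 122, 125, 126]
250 [102, 98, 92, 86, 75, 66, 57, 53, 51, 54, 61, 72, 85, 96, 108, 116, 122, 125, 127, 128]
270 [77, 74, 68, 63, 58, 54, 51, 51, 52, 57, 67, 79, 93, 103, 114, 119, 125, 126, 128, 127]
300 [61, 59, 56, 53, 53, 54, 52, 53, 60, 70, 82, 93, 106, 114, 122, 126, 128, 128, 129, 130]
330 [64, 61, 58, 56, 54, 55, 56, 61, 71, 82, 96, 106, 117, 122, 127, 127, 128, 129, 129, 130]
[340, 349, 358, 367, 376, 385, 394, 403, 412, 421, 430, 439, 448, 457, 466, 475, 484, 493, 502, 511]
```

Emit:
arm_command(
  series="0 0 0 0 0.006 0 0.01; 0 0 0 0 0.006 0 0.01; 0 0 0 0 0.005 0 0.01; 0 0 0 0 0 0 0.01",
)

```text
time: 26.45
tool_pos: [0.5125, 0.1543, 0.0854]
ee_rot: [-1.568, -0.001, -1.378]
wrist_force: [1.3, -0.6, -1.3]
width: 0.0214
```

```bash
python3 -c "
from h import *
go(.5118,.154,.05,-1.379)"
```

```text
t 26.45 pos [0.5125 0.1543 0.0854] rpy [-1.5675e+00 -5.0000e-04 -1.3782e+00] F [ 1.3 -0.6 -1.3] w 0.0214
shift tool [ 0.0002  0.0354 -0.0009]
rotvec tool [-0.0033  0.0008  0.0005]
shift after turn [ 0.0002  0.0354 -0.0008]
```

Emit:
arm_command(
  series="-0.003 0 0 0 0.005 -0.0008 0.01; 0 0 0 0 0.004 0 0.01; 0 0 0 0 0 0 0.01",
)

```text
time: 26.75
tool_pos: [0.5114, 0.1544, 0.0755]
ee_rot: [-1.571, -0.0, -1.378]
wrist_force: [0.7, -0.4, -1.4]
width: 0.0214
```

```bash
python3 -c "
from h import *
go(.5118,.154,.05,-1.379)
a=robot.snapshot('scene');crop(a,350,150,60,60,10,'s25.png')"
```

```text
t 26.75 pos [0.5114 0.1544 0.0755] rpy [-1.5713e+00 -1.0000e-04 -1.3780e+00] F [ 0.7 -0.4 -1.4] w 0.0214
shift tool [0.0004 0.0255 0.0003]
rotvec tool [0.0006 0.001  0.0001]
shift after turn [0.0004 0.0255 0.0003]
```

View pics/s25.png

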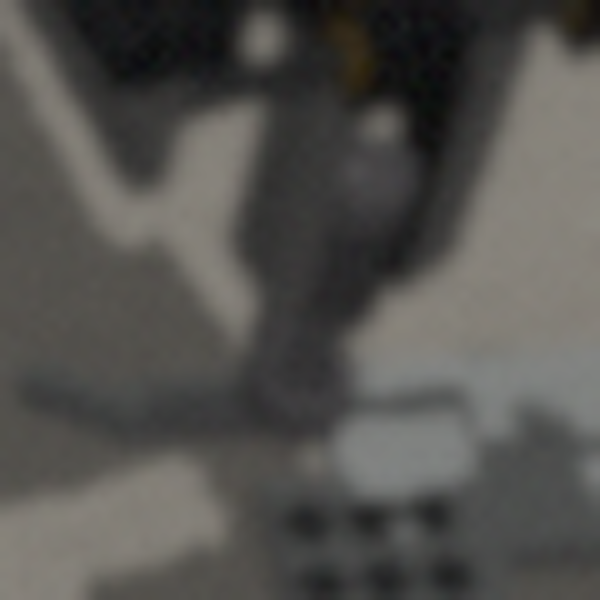

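Emit:
arm_command(
  series="0 0 0 0 0.006 0 0.01; 0 0 0 0 0.006 0 0.01; 0 0 0 0 0.006 0 0.01; 0 0 0 0 0 0 0.01",
)

```text
time: 27.2
tool_pos: [0.5114, 0.1545, 0.0563]
ee_rot: [-1.571, 0.0, -1.378]
wrist_force: [-0.7, -0.2, -0.0]
width: 0.0214
```

```bash
python3 -c "
from h import *
go(.5116,.154,.05,-1.379)"
```

```text
t 27.2 pos [0.5114 0.1545 0.0563] rpy [-1.5712e+00  3.0000e-04 -1.3781e+00] F [-0.7 -0.2 -0. ] w 0.0214
shift tool [0.0006 0.0063 0.0001]
rotvec tool [ 0.0004  0.0009 -0.0003]
shift after turn [0.0006 0.0063 0.0001]
```

Emit:
arm_command(
  series="0 0 0 0 0.004 0 0.01; 0 0 0 0 0.002 0 0.01; 0 0 0 0 0.001 0 0.01; 0 0 0 0 0 0 0.01",
)

```text
time: 27.6
tool_pos: [0.5118, 0.1545, 0.0492]
ee_rot: [-1.57, 0.0, -1.378]
wrist_force: [-0.0, 0.4, -1.3]
width: 0.0215
```

Emit:
arm_command(
  series="0 0 0 0 0.001 0 0.01; 0 0 0 0 0.001 0 0.01; 0 0 0 0 0 0 0.01",
)

```text
time: 27.9
tool_pos: [0.5119, 0.1546, 0.0492]
ee_rot: [-1.57, 0.0, -1.378]
wrist_force: [-0.7, 0.6, -2.1]
width: 0.0215
```

```bash
python3 -c "
from h import *
go(.5116,.154,.05,-1.379)
a=robot.snapshot('scene');crop(a,350,150,60,60,10,'s26.png')"
```

```text
t 27.9 pos [0.5119 0.1546 0.0492] rpy [-1.5696e+00  1.0000e-04 -1.3781e+00] F [-0.7  0.6 -2.1] w 0.0215
shift tool [ 0.0005 -0.0008 -0.0004]
rotvec tool [-0.0012  0.0009 -0.0001]
shift after turn [ 0.0005 -0.0008 -0.0004]
```

View pics/s26.png

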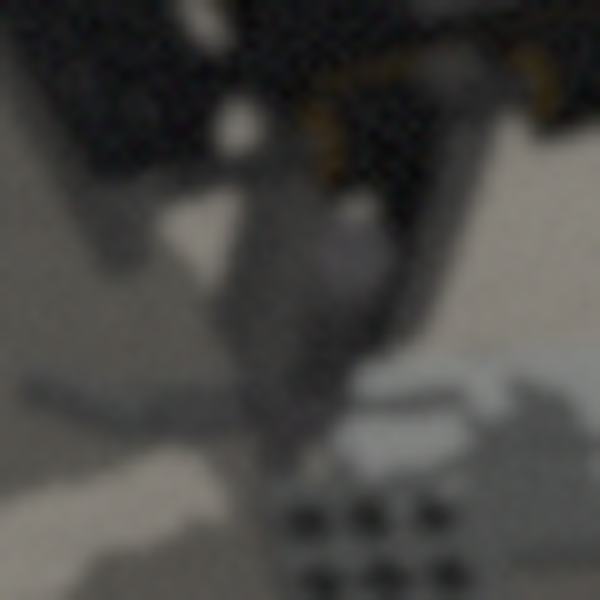

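Emit:
arm_command(
  series="0 0 0 0 0 0 0.024; 0 0 0 0 0 0 0.028; 0 0 0 0 0 0 0.03; 0 0 0 0 0 0 0.032; 0 0 0 0 -0.001 0 0.032",
)

```text
time: 28.45
tool_pos: [0.5129, 0.1545, 0.0496]
ee_rot: [-1.568, -0.0, -1.378]
wrist_force: [-0.8, 0.4, 0.1]
width: 0.0317
```

```bash
python3 -c "
from h import *
go(.5116,.154,.05,-1.379)
a=robot.snapshot('scene');crop(a,350,150,60,60,10,'s27.png')"
```

```text
t 28.45 pos [0.5129 0.1545 0.0496] rpy [-1.5677e+00 -3.0000e-04 -1.3782e+00] F [-0.8  0.4  0.1] w 0.0317
shift tool [ 0.0002 -0.0004 -0.0013]
rotvec tool [-0.0031  0.0008  0.0003]
shift after turn [ 0.0002 -0.0004 -0.0013]
```

View pics/s27.png

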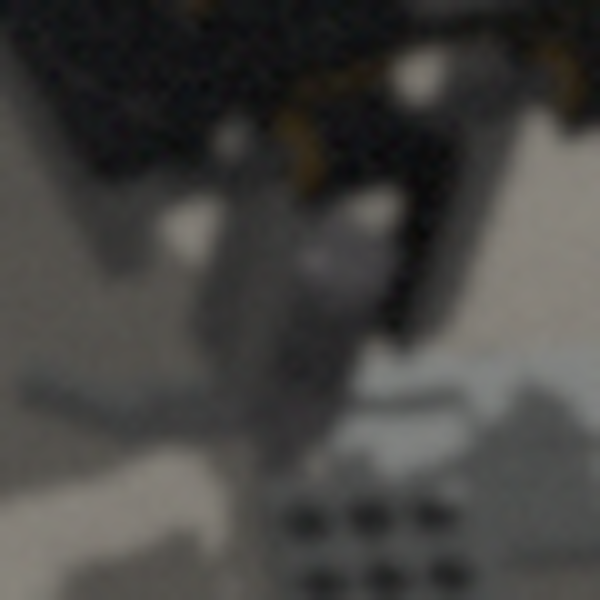

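Emit:
arm_command(
  series="-0.003 0 0 0 -0.005 -0.001 0.036; 0 0 0 0 -0.01 0 0.036; 0 0 0 0 -0.012 0 0.036; 0 0 0 0 -0.015 0 0.036; 0 0 0 0 -0.02 0 0.036; 0 0 0 0 -0.03 0 0.036; 0 0 0 0 -0.04 0 0.036; 0 0 0 0 -0.02 0 0.036; 0 0 0 0.04 0 0 0.036; 0 0 0 0.045 0 0 0.036; 0 0 0 0.045 0 0 0.036; 0 0 0 0.045 0 0 0.036",
)

```text
time: 29.7
tool_pos: [0.5485, -0.0162, 0.2241]
ee_rot: [-1.552, -0.002, -1.365]
wrist_force: [0.4, -0.2, 0.1]
width: 0.0358
```

Emit:
arm_command(
  series="0 0 0 0.045 0 0 0.036; 0 0 0 0.045 0 0 0.036; 0 0 0 0.02 0 0 0.036; 0 0 0 0 0 0 0.036; 0 0 0 0 0 0 0.036",
)

```text
time: 30.2
tool_pos: [0.5721, -0.134, 0.2312]
ee_rot: [-1.544, -0.006, -1.373]
wrist_force: [-0.3, 0.4, -0.6]
width: 0.0359
```

```bash
python3 -c "
from h import *
print(robot.get_obs()['time'])
a=robot.snapshot('scene');cv2.imwrite('pics/sF.png',a);crop(a,345,145,130,105,6,'s28.png')
a=robot.snapshot('top');cv2.imwrite('pics/tF.png',a);crop(a,90,170,130,95,6,'t28.png')"
```

```text
30.2
```

View pics/s28.png

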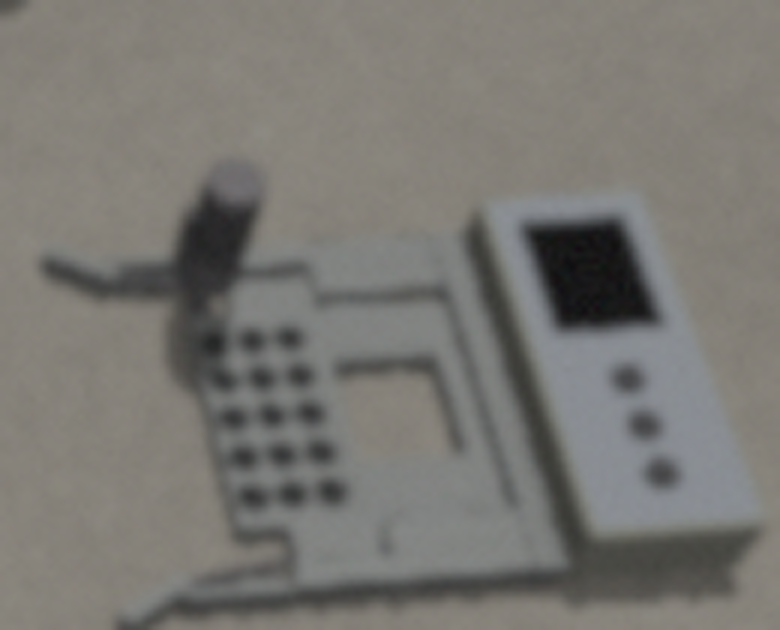

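View pics/t28.png

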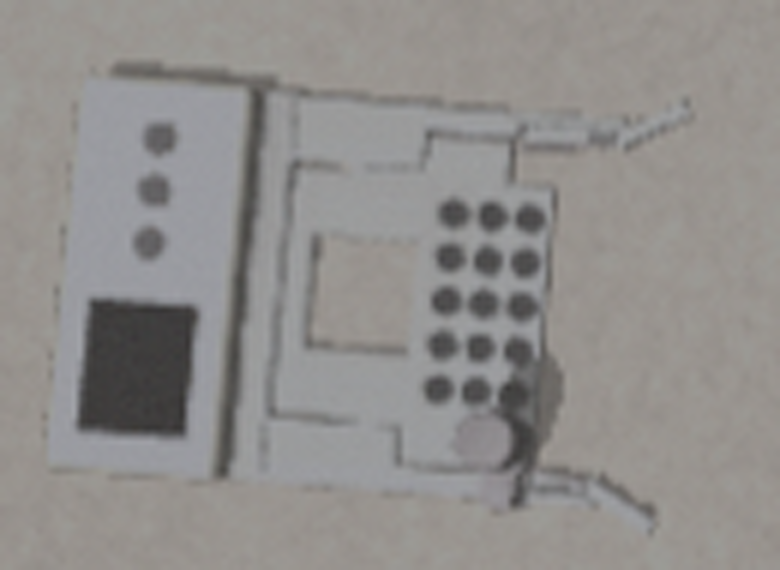

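View pics/sF.png

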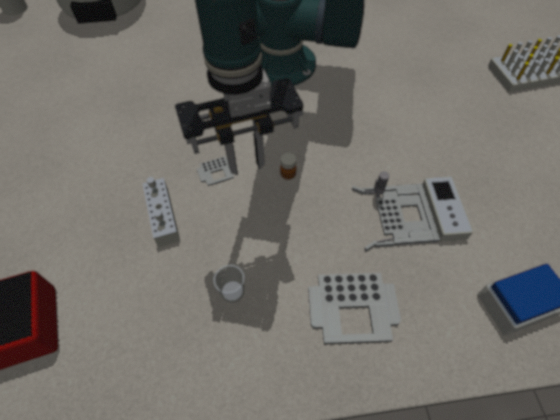

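```bash
python3 -c "
from fit import *
print('pred scene',(w2px('scene',(.511,.1543,.086))-[345,145])*6,'top',(w2px('top',(.5095,.1555,.086))-[90,170])*6)
x=(.5666,.195,1.5238);c,s=np.cos(x[2]),np.sin(x[2])
T=lambda L:[(x[0]+c*a-s*b,x[1]+s*a+c*b,z) for a,b,z in L]
a=cv2.imread('pics/tF.png');b=cv2.resize(a[170:265,90:220],None,fx=6,fy=6,interpolation=cv2.INTER_CUBIC)
for L in ([(-.032,-.063,.008),(-.032,-.047,.008),(-.05,-.047,.008),(-.05,.047,.008),(-.032,.047,.008),(-.032,.063,.008)],[(.0,-.022,.008),(.04,-.022,.008),(.04,.022,.008),(0,.022,.008),(.0,-.022,.008)],[(-.035,-.0595,.010),(-.06,-.0645,.010)],[(-.035,.0595,.010),(-.06,.0645,.010)]):
  cv2.polylines(b,[np.int32((w2px('top',T(L))-[90,170]+.5)*6)],False,(0,0,255))
cv2.imwrite('pics/chk.png',b)"
```

```text
pred scene [[233.84135909 172.77453659]] top [[479.28697129 442.01463309]]
```

View pics/chk.png

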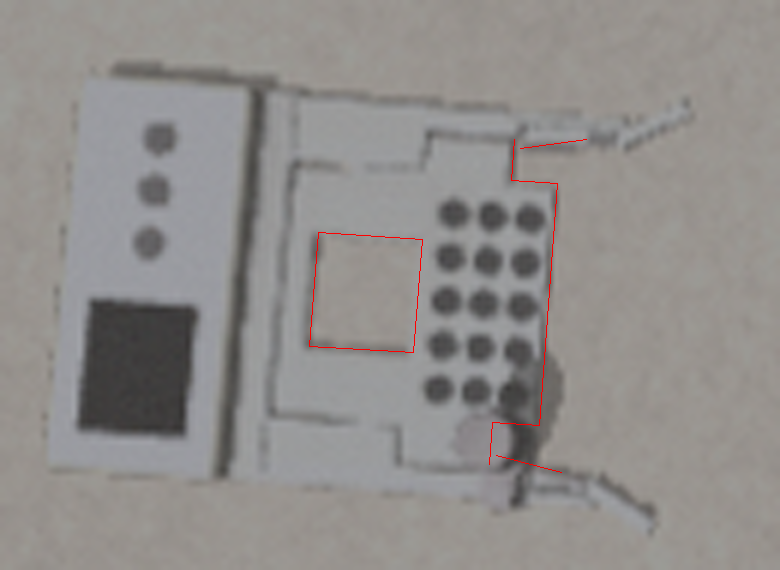

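```bash
python3 -c "
from bench import robot
print(robot.close_job())"
```

```text
the job is handed in; nothing more can be done
None
```

I slid the middle-sized plate window end first into the cradle until it met the end stop. Then I took the lock pin from the middle rack hole, lowered it through the collar and let go. I handed the job in at about 30 s of the 64 s, with the arm clear of everything.

**Plate:** In the last top picture the outline expected for a plate fully home lies on the plate's edges and window. When I pushed, the tool stopped where it should, with the force at about 20 N.

**Clips:** The clip on the plain side sits behind the ear, as it did before the plate went in. The one on the collar side is partly hidden by the pin and collar; what shows of it is unchanged.

**Pin:** It went through the collar without resistance. The arm stopped descending at 49.2 mm, against the 49.7 mm expected with the head on the rim. The pin stayed upright after release. The contact force did not clearly show that the head was resting on the rim, because the reading stayed between -1 and -2 N.

**Checks that disagreed:** In the scene picture the top of the head appears about 2 pixels lower than expected. Readings of this head in the rack were off in a similar way, so I took it for picture error.

**First attempt at turning the plate:** Spreading the fingers across the window did not turn it. I turned it by twisting the spread fingers against the window's front and rear edges, sliding it on the bench.

The cup, the jar and the tubes look unmoved in the last pictures.

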